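# Hang up the ring gauge and square the spoon blank into the marking jig

## Task

Take the red-handled ring gauge off the spoon blank and hang it by its ring on the hook of the wooden stand. Push the blank along the jig's bed into its corner, so that it lies flat with its long edge flush against the long blue fence and its end flush against the short blue stop. Leave the mallet and the cork block where they lie.

Things in the scene. Friction and masses are not known exactly. Their poses are not given: they have to be found in the camera images.
- jig: Fixed marking jig: grey bed 220 (x) by 280 (y) mm, 18 thick, with two blue fences 20 mm thick that rise 14 mm above the bed (tops at 32): the long one along the far (+x) side, inner face at local x = +90 mm, the short stop along the left (+y) side, inner face at local y = +120 mm. Origin: centre of the underside; z up; turned by up to about 17 degrees.
- jig_corner (a point): The corner where the inner faces of fence and stop meet, at bed height, local (90, 120, 18) mm in the jig; axes as the jig. The bed lies to -x and -y of it.
- blank: Spoon blank: pale wooden block 90 (x) by 140 (y) by 30 (z) mm with a spoon drawn on top, 250 g, too wide to grip, loose on the jig's bed, short of both fences and a little askew. Origin: centre of the underside. When home its origin is 45 mm (x) and 70 mm (y) from the jig corner.
- gauge: Ring gauge, about 90 g, lying flat on top of the blank: red handle 100 (x) by 18 (y) by 12 (z) mm, with a steel ring at its +x end, outer diameter 58, hole 40, bar 9 mm thick. Origin: centre of the handle's underside; x points along the handle to the ring, z up as it lies. The centre of mass lies about 35 mm from the origin towards the ring.
- gauge_eye (a point): Centre of the gauge's ring, 75 mm from the gauge's origin along x, at half thickness (6 mm up); axes as the gauge.
- hook_stand: Fixed dark wooden stand left or right of the jig: foot 100 x 100 x 20 mm, post 22 mm square up to 235 mm, steel hook of 10 mm round bar pointing to local -x (towards the robot). The bar leaves the post at height 212, dips to height 200 between local x = -55 and -80, then turns up to its tip at x = -95. Origin: centre of the foot's underside.
- hook_seat (a point): Centre of the bar at the hook's lowest stretch, where a ring hangs: local (-67.5, 0, 200) mm in the stand; axes as the stand.
- hook_tip (a point): Centre of the rounded end of the hook's upturned tip: local (-95, 0, 235) mm in the stand; the metal ends 5 mm above it.
- pot: Fixed yellow pot of pencils, 76 mm wide, 90 high, pencils up to 160 mm; on the side of the jig where the stand is not.
- mallet: Loose wooden mallet, 240 mm long, lying on the bench near the robot on its right. To be left alone.
- cork_block: Loose cork block 60 x 110 x 35 mm near the robot on its left. To be left alone.
Things that resemble listed ones, but are neither listed nor needed, are in the scene too. Leave any green or purple look-alike of the gauge alone.

How it is judged:
By the outcome, as a careful person would: the job done as asked, in the order asked, and still so for the second after the job is handed in, with the robot touching nothing.
It also fails if it takes over 72 s, if anything falls off the work surface, if the arm or the gripper's body presses on something with over 40 N, if the wrist force passes 120 N, or if a joint passes its speed limit or range.

## Robot

A 6-joint arm with a two-finger parallel gripper is mounted at the origin on the work surface. World frame = base frame: x ahead of the robot, y to its left, z up, the work surface at z = 0. Lengths are in m, angles in degrees, forces in N, time in s.
With the tool pointing down it reaches from about 0.4 to 0.825 m from the base axis. Payload 7 kg.
Tool frame: the origin (TCP) lies midway between the tips of the shut fingers; the grasp point (between the pads) lies 19 mm behind it; z points along the fingers, y is the direction in which the jaws open and shut (so a half turn about z gives the same grasp; the last joint's range is limited). The gripper opens to 88 mm and grips with 3 to 60 N. Pads are 19 mm wide; open, the fingers measure 130 mm over their backs; the gripper's body (78 mm by 193 mm) begins 47 mm behind the grasp point.
Start: joints at [85.548, 20.546, 0.682, 0, -70.136, -16.507], TCP at [0.241, 0.63, 0.204] pointing down, gripper open.
Joint ranges: [-176.03, 176.03], [-82.01, 121.73], [-58.28, 71.71], [-173.87, 95.51], [-174.79, -0.11], [-173.66, 173.66]. Speed limits (degrees/s): [136.94, 136.94, 172.46, 180, 180, 180].

## Interface

Orientations are given as [roll, pitch, yaw] about the fixed x, y, z axes, in that order (R = Rz(yaw) Ry(pitch) Rx(roll)).
In Python, from plant import get_state, capture, get_calibration, close_job, boxes_of, cut_out gives the robot as it stands.
- The arm moves only by the tool apply_moves, never from a script. Its argument "commands" is a list of rows, each an object with "grip": the closure, from 0 (fully open) to 1 (shut); "slide": the shift along the tool's x, y, z in m, a list of three; "roll": the turn about the tool's z in degrees. In form: [{"grip": grip, "slide": [x, y, z], "roll": roll}, ...]. A call has 1 to 5 rows; each row is the pose to reach, as a shift and turn from the pose commanded when the call began, along the tool's axes at that moment; what a row does not reach only later rows make up. A row lasts 1/8 s, in which the tool goes at most 62.5 mm and 10.7 degrees, less where a joint would pass 70% of its speed; a pose out of reach is approached as far as the arm can. A call with a gripper value outside its range is refused whole. The fingers move at their own pace and stop on an object; "grip_force" is the grip in N (left out, the last holds). Time passes only in rows, so rows that repeat a pose let the fingers close. It gives the time, the measured TCP pose, the force and the opening at its end, in the units of the state.
- get_state(): the state, without advancing time (a new reading comes with each control period).
- capture(name): name is "scene" or "top"; returns (picture, depth): 420x560x3 uint8, red, green, blue; 420x560 float32, m along the optical axis (not along the pixel's ray), 0 where there is no reading.
- get_calibration(name): a dict with "mtx" (3x3 intrinsics, pixels), "R" (3x3) and "t" (3): a world point X has camera coordinates R X + t. Camera axes: x right, y down, z forward; pixel columns grow to the right and rows downward; lengths in m; the calibration is good to about 2 mm. A picture is of the moment at which its call begins. get_calibration takes no time and is no camera call.
- close_job(): hands the job in, once; it reports no verdict.
Trained networks look in the newest picture that a camera, given by its name, has taken for a name from the list of things; names that differ only in an ending like _2 or _b are one class to them, and where a whole thing is asked for, a point or a joint stands for the part that bears it (a point fixed in the world has none). Each returns a list of dicts, best first, with "score" (0 to 1); they miss things now and then, are a little off and sometimes report something else, mostly with a low value. They report only what shows in the picture. A call takes as long as a camera call. They do not tell look-alikes from the thing itself.
- boxes_of(name, camera): "position" ([x, y, z] in m, in the coordinates of the camera as it stood for that picture, good to about 4 mm: the middle of the surface that is visible of it).
- cut_out(name, camera): "mask" (420x560 bool, what is visible of it).
The state is a dict: "time_s": time; "joints": joint angles; "qd": joint speeds; "joint_torque": joint torques, N m; "tcp_pos": TCP position; "eef_rot": TCP orientation; "contact_force": force on the tool from outside, world axes, zero at the start; "moment": the same for the moment, N m; "gripper_width": finger opening in m.
Only numpy, scipy, OpenCV 4.12 (cv2) and the standard library are available. Lean on these libraries where they do the work, as an engineer would, in place of code of your own. Each camera call takes 0.05 s, during which the arm holds its last target.

## Working session

There is one attempt and no reset: what is moved stays moved. The work goes in short steps, Python scripts to look and compute and a tool call to move; the robot and the scene stay as the last step left them, time stands still between calls to the robot, and variables do not carry over. Pictures are saved under pics/ and viewed, and the job is handed in when it is done.

Besides the shell and the picture viewer there is one more tool, called after "Call:" by a JSON object that holds its "method" and its "body", one argument or row to a line. apply_moves: Moves the arm, as the interface text tells. Its arguments: {"type":"object","properties":{"commands":{"type":"array"},"grip_force":{"type":"number"}},"required":["commands"]}

```bash
mkdir -p pics; ls; python3 - <<'E'
from plant import *
import cv2,json
print(get_state())
for n in("scene","top"):
    im,d=capture(n); c=get_calibration(n); print(n,c)
    cv2.imwrite(f"pics/{n}0.png",im[:,:,::-1])
E
```

```text
pics
{'time_s': 0.0, 'joints': array([ 8.55473979e+01,  2.05899417e+01,  6.35748680e-01, -2.17482560e-02,
       -7.01344765e+01, -1.65075048e+01]), 'qd': array([ 0.07759484, -0.03812435,  0.12020105,  0.04731289, -0.00953491,
       -0.04921421]), 'joint_torque': array([-2.44351533e-03, -5.82718885e+01,  2.93060392e+01,  6.99701026e+00,
        7.04320759e-03, -1.61723692e-04]), 'tcp_pos': array([0.24128393, 0.62986094, 0.20274944]), 'eef_rot': array([ 1.79909175e+02, -5.59500445e-03, -2.09675087e+01]), 'contact_force': array([ 0.55152131, -0.38270877, -0.83758341]), 'moment': array([-0.00188258, -0.01175667,  0.02722831]), 'gripper_width': 0.08734232085997397}
scene {'mtx': array([[389.51881774,   0.        , 276.96378628],
       [  0.        , 389.51881774, 215.97169115],
       [  0.        ,   0.        ,   1.        ]]), 'R': array([[ 0.22015755,  0.97546314, -0.00152518],
       [ 0.66356884, -0.1509101 , -0.73273633],
       [-0.71498744,  0.16030537, -0.68051094]]), 't': array([-0.04527111, -0.19070119,  1.50087934])}
top {'mtx': array([[503.34087292,   0.        , 276.79750016],
       [  0.        , 503.34087292, 211.12739077],
       [  0.        ,   0.        ,   1.        ]]), 'R': array([[-0.01332107, -0.99976195, -0.01727995],
       [-0.98950846,  0.01566684, -0.14362298],
       [ 0.14385951,  0.01518544, -0.9894816 ]]), 't': array([-0.0495107 ,  0.45857425,  1.53508644])}
```

View pics/scene0.png

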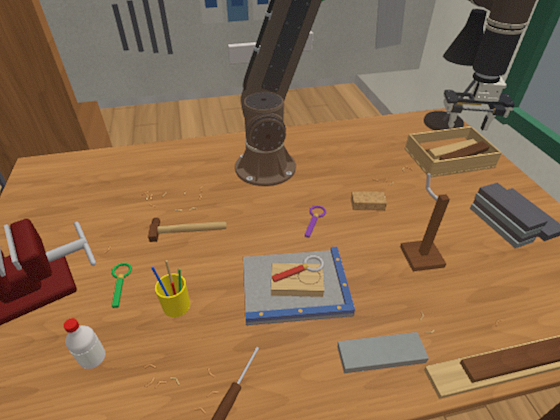

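View pics/top0.png

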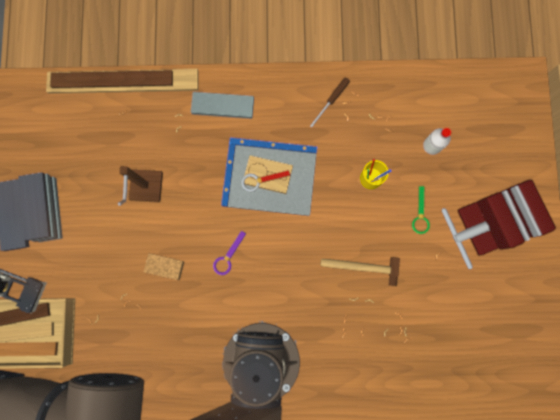

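The top view shows the red gauge on the blank, with its handle at about (275,177) and its ring at (250,183). A purple look-alike is at (230,253), a green one is at (421,210), and the stand is at (140,186), left of the jig. Next I measure.

```bash
cat > h.py <<'E'
from plant import *
import numpy as np, cv2
def cloud(n,d,mask=None):
    c=get_calibration(n);K=c['mtx'];ok=d>0
    if mask is not None: ok&=mask
    v,u=np.nonzero(ok);z=d[v,u]
    P=np.stack([(u-K[0,2])/K[0,0]*z,(v-K[1,2])/K[1,1]*z,z],1)
    return (P-c['t'])@c['R'], u, v
def pix(n,X):
    c=get_calibration(n);p=np.atleast_2d(X)@c['R'].T+c['t'];q=p@c['mtx'].T
    return q[:,:2]/q[:,2:]
def w(n,p):
    c=get_calibration(n);return c['R'].T@(np.array(p)-c['t'])
def crop(im,u0,v0,u1,v1,s,fn):
    cv2.imwrite(fn,cv2.resize(np.ascontiguousarray(im[v0:v1,u0:u1,::-1]),None,fx=s,fy=s,interpolation=cv2.INTER_CUBIC))
E
python3 - <<'E'
from h import *
ims={n:capture(n) for n in("scene","top")}
for n in ims:
    im,d=ims[n]
    np.savez(f"cap0_{n}.npz",im=im,d=d)
    for o in("jig","blank","gauge","hook_stand"):
        b=boxes_of(o,n); print(n,o,[(round(x['score'],2),w(n,x['position']).round(3)) for x in b][:4])
        m=cut_out(o,n)
        for k,x in enumerate(m[:3]):
            P,u,v=cloud(n,d,x['mask']); print('   mask',round(x['score'],2),len(P),P.mean(0).round(3),u.min(),u.max(),v.min(),v.max(),'z',np.percentile(P[:,2],[2,50,98]).round(3))
            np.save(f"m_{n}_{o}_{k}.npy",x['mask'])
im=ims['top'][0];crop(im,210,125,330,225,6,'pics/topc.png')
im=ims['scene'][0];crop(im,235,240,365,330,6,'pics/scenec.png')
E
```

```text
scene jig [(0.6, array([ 0.613, -0.047,  0.019]))]
   mask 0.7 5366 [ 0.597 -0.04   0.021] 243 353 247 324 z [0.003 0.019 0.035]
scene blank [(0.83, array([ 0.6  , -0.028,  0.051]))]
   mask 0.61 1343 [ 0.592 -0.031  0.044] 270 323 262 296 z [0.02  0.047 0.051]
scene gauge [(0.97, array([ 0.567, -0.02 ,  0.061])), (0.63, array([ 0.461, -0.513,  0.011])), (0.53, array([0.332, 0.092, 0.011]))]
   mask 0.92 420 [ 0.561 -0.02   0.057] 271 322 255 281 z [0.048 0.058 0.064]
   mask 0.74 286 [0.334 0.093 0.009] 304 325 205 237 z [-0.002  0.01   0.015]
   mask 0.63 366 [ 0.466 -0.51   0.01 ] 110 130 263 307 z [-0.001  0.011  0.016]
scene hook_stand [(0.6, array([ 0.599, -0.028,  0.052])), (0.56, array([0.566, 0.352, 0.025]))]
   mask 0.62 1746 [0.553 0.358 0.079] 399 448 174 270 z [0.    0.022 0.234]
top jig [(0.92, array([ 0.569, -0.038,  0.02 ]))]
   mask 0.53 734 [0.291 0.296 0.032] 143 183 254 279 z [0.001 0.034 0.042]
   mask 0.49 867 [ 0.281 -0.329  0.021] 320 400 257 285 z [-0.002  0.023  0.031]
top blank [(0.73, array([ 0.581, -0.028,  0.046]))]
   mask 0.67 1043 [ 0.574 -0.029  0.047] 245 291 156 193 z [0.027 0.047 0.055]
top gauge [(0.86, array([0.323, 0.096, 0.015])), (0.85, array([ 0.445, -0.512,  0.011])), (0.61, array([ 0.559, -0.011,  0.055]))]
   mask 0.88 352 [0.324 0.098 0.009] 213 243 233 274 z [-0.004  0.009  0.019]
   mask 0.84 299 [ 0.555 -0.016  0.058] 241 288 171 191 z [0.05  0.059 0.067]
   mask 0.8 351 [ 0.45  -0.508  0.01 ] 412 429 186 234 z [-0.001  0.011  0.019]
top hook_stand [(0.67, array([0.539, 0.354, 0.021]))]
   mask 0.69 1266 [0.54  0.36  0.064] 119 162 167 205 z [-0.001  0.021  0.234]
```

View pics/topc.png

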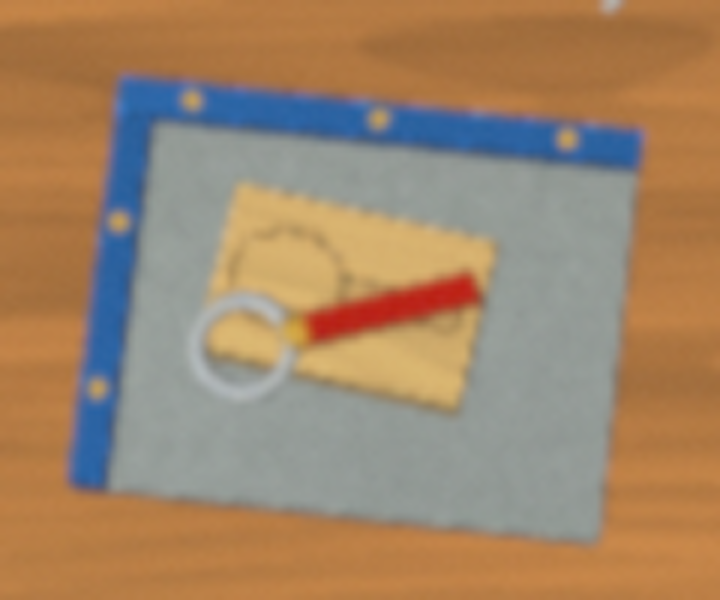

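View pics/scenec.png

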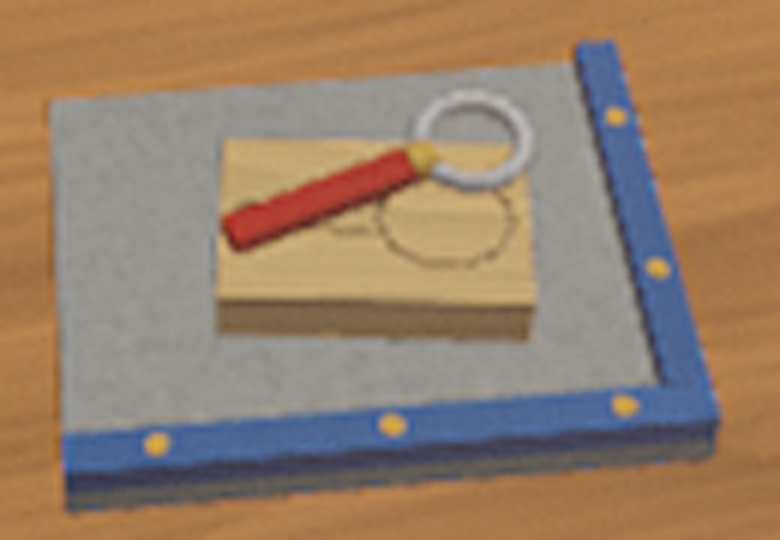

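The gauge meant is the red-handled one on the blank, with its handle at top (288,173) and its ring at (250,183). The purple (230,253) and green (421,210) look-alikes lie on the bench. Next I fit precise poses by intersecting rays with planes at known heights, in both cameras.

```bash
cat >> h.py <<'E'
def ray(n,uv,z):
    c=get_calibration(n);uv=np.atleast_2d(uv).astype(float)
    d=np.c_[(uv-c['mtx'][:2,2])/[c['mtx'][0,0],c['mtx'][1,1]],np.ones(len(uv))]@c['R']
    o=-c['R'].T@c['t']; s=(z-o[2])/d[:,2]
    return (o+d*s[:,None])[:,:2]
def seg(im,kind):
    h=cv2.cvtColor(im,cv2.COLOR_RGB2HSV).astype(int);H,S,V=h[...,0],h[...,1],h[...,2]
    if kind=='red': return ((H<6)|(H>172))&(S>150)&(V>80)
    if kind=='blue': return (H>100)&(H<122)&(S>130)&(V>60)
def rect(n,m,z):
    v,u=np.nonzero(m);X=ray(n,np.c_[u,v],z)
    r=cv2.minAreaRect((X*1000).astype(np.float32));return r
E
python3 - <<'E'
from h import *
for n in("scene","top"):
    f=np.load(f"cap0_{n}.npz");im,d=f['im'],f['d']
    roi=np.zeros(d.shape,bool)
    if n=='top': roi[130:220,215:325]=1
    else: roi[235:330,235:365]=1
    m=seg(im,'red')&roi; print(n,'red',m.sum(),rect(n,m,.060))
    P,u,v=cloud(n,d,m);print('  red depth',P.mean(0),np.percentile(P[:,2],[5,50,95]))
    v,u=np.nonzero(m); X=ray(n,np.c_[u,v],.06); c=X.mean(0); e=np.linalg.svd(X-c)[2][0]; print('  ray mean',c,'dir',np.degrees(np.arctan2(e[1],e[0])))
    b=seg(im,'blue')&roi; print(' blue',b.sum(),rect(n,b,.032))
    P,u,v=cloud(n,d,b)
    print('  blue depth z',np.percentile(P[:,2],[5,50,95]))
    k=cv2.convexHull((P[np.abs(P[:,2]-.032)<.006][:,:2]*1000).astype(np.float32))
    # bench/bed plane check
    P,u,v=cloud(n,d,roi&~b); 
    print('  z hist',np.histogram(P[:,2],bins=np.arange(-.006,.075,.004)))
E
```

```text
scene red 185 ((571.2332153320312, -52.12480926513672), (19.61906623840332, 89.98641204833984), 11.967719078063965)
  red depth [ 0.5701531  -0.05244113  0.05844421] [0.05233662 0.05902428 0.06207831]
  ray mean [ 0.5713492  -0.05277221] dir 103.0953712280516
 blue 181 ((577.6299438476562, -33.69636535644531), (274.7712097167969, 211.41407775878906), 82.88932037353516)
  blue depth z [0.0300166  0.03235187 0.03486422]
  z hist (array([ 521, 4065,  747,  113,  100, 1675, 1872,  178,  236,  888,  150,
         54,  144,  854,  152,  125,  212,   27,    1,    0]), array([-0.006, -0.002,  0.002,  0.006,  0.01 ,  0.014,  0.018,  0.022,
        0.026,  0.03 ,  0.034,  0.038,  0.042,  0.046,  0.05 ,  0.054,
        0.058,  0.062,  0.066,  0.07 ,  0.074]))
top red 112 ((564.1082153320312, -52.819095611572266), (13.011332511901855, 83.28030395507812), 13.354743957519531)
  red depth [ 0.564334   -0.05308242  0.06003616] [0.0535912  0.06049543 0.06615637]
  ray mean [ 0.56439295 -0.05307968] dir -76.70259410066399
 blue 649 ((571.6361694335938, -32.89964294433594), (272.9847717285156, 216.33775329589844), 83.07086944580078)
  blue depth z [0.02548965 0.03164891 0.03769436]
  z hist (array([ 988, 1594,  788,  210,  569, 1413, 1305,  430,  132,  138,   82,
         64,  252,  480,  247,  127,  120,   48,   12,    0]), array([-0.006, -0.002,  0.002,  0.006,  0.01 ,  0.014,  0.018,  0.022,
        0.026,  0.03 ,  0.034,  0.038,  0.042,  0.046,  0.05 ,  0.054,
        0.058,  0.062,  0.066,  0.07 ,  0.074]))
```

```bash
cat >> h.py <<'E'
from scipy.optimize import minimize
S=4
def box(x0,x1,y0,y1,z0,z1): return np.array([[x,y,z] for x in(x0,x1) for y in(y0,y1) for z in(z0,z1)])
def place(B,p):
    c,s=np.cos(p[2]),np.sin(p[2]);R=np.array([[c,-s,0],[s,c,0],[0,0,1]])
    return B@R.T+[p[0],p[1],0]
def render(n,boxes,p,shape,roi):
    v0,v1,u0,u1=roi;I=np.zeros(((v1-v0)*S,(u1-u0)*S),np.uint8)
    for B in boxes:
        q=pix(n,place(B,p)); q=((q-[u0,v0]+.5)*S-.5)
        hull=cv2.convexHull(q.astype(np.float32))
        cv2.fillConvexPoly(I,np.round(hull*16).astype(np.int32),255,shift=4)
    return cv2.resize(I,(u1-u0,v1-v0),interpolation=cv2.INTER_AREA)/255.
def fit(n,boxes,m,p0,roi,step=(.006,.006,.05)):
    v0,v1,u0,u1=roi;M=m[v0:v1,u0:u1].astype(float)
    f=lambda p:np.abs(render(n,boxes,p,m.shape,roi)-M).sum()/M.sum()
    best=None
    for k in range(3):
        p=p0 if best is None else best.x
        sx=np.array([p]+[np.array(p)+np.eye(3)[i]*step[i]/(k+1) for i in range(3)])
        r=minimize(f,p,method='Nelder-Mead',options=dict(initial_simplex=sx,xatol=1e-5,fatol=1e-5,maxiter=300))
        if best is None or r.fun<best.fun: best=r
    return best.x,best.fun
ROI={'top':(130,225,210,330),'scene':(235,335,230,370)}
JIG=[box(-.11,.11,-.14,.14,0,.018),box(.09,.11,-.14,.14,0,.032),box(-.11,.11,.12,.14,0,.032)]
E
python3 - <<'E'
from h import *
for n in("scene","top"):
    f=np.load(f"cap0_{n}.npz");im,d=f['im'],f['d'];roi=ROI[n]
    b=seg(im,'blue')
    h=cv2.cvtColor(im,cv2.COLOR_RGB2HSV).astype(int)
    fen=[box(.09,.11,-.14,.14,.018,.032),box(-.11,.11,.12,.14,.018,.032)]
    b=(h[...,0]>95)&(h[...,0]<125)&(h[...,1]>90)
    b=cv2.morphologyEx(b.astype(np.uint8),cv2.MORPH_CLOSE,np.ones((3,3)))>0
    p,e=fit(n,fen,b,[.57,-.033,np.radians(-7)],roi);print(n,'fences',p[:2],np.degrees(p[2]),e)
    # jig silhouette: non-bench (bench is orange hue)
    H,Sa=h[...,0],h[...,1]
    jm=(Sa<70)|b|np.zeros_like(b)
    jm=cv2.morphologyEx(jm.astype(np.uint8),cv2.MORPH_CLOSE,np.ones((3,3)))
    rm=np.zeros_like(jm);v0,v1,u0,u1=roi;rm[v0:v1,u0:u1]=jm[v0:v1,u0:u1]
    cs,_=cv2.findContours(rm,cv2.RETR_EXTERNAL,cv2.CHAIN_APPROX_NONE);c=max(cs,key=cv2.contourArea)
    sil=cv2.drawContours(np.zeros_like(jm),[c],-1,1,-1)>0
    p2,e=fit(n,JIG,sil,p,roi);print(n,'sil',p2[:2],np.degrees(p2[2]),e)
    r=seg(im,'red'); p3,e=fit(n,[box(-.05,.04,-.009,.009,.048,.06)],r,[.567,-.05,np.radians(103)],roi);print(n,'red(90)',p3[:2],np.degrees(p3[2]),e)
    p3,e=fit(n,[box(-.05,.035,-.009,.009,.048,.06)],r,[.567,-.05,np.radians(103)],roi);print(n,'red(85)',p3[:2],np.degrees(p3[2]),e)
    bm=(H>8)&(H<26)&(Sa>70)|r|np.load(f'm_{n}_gauge_{0 if n=="scene" else 1}.npy')
    inside=cv2.erode(sil.astype(np.uint8),np.ones((5,5)))>0
    bm&=inside; bm=cv2.morphologyEx(bm.astype(np.uint8),cv2.MORPH_OPEN,np.ones((3,3)))>0
    gm=np.load(f'm_{n}_blank_0.npy')
    rg=cv2.dilate((np.load(f'm_{n}_gauge_{0 if n=="scene" else 1}.npy')).astype(np.uint8),np.ones((3,3)))>0
    vis=im.copy(); vis[b]=[255,0,255]; vis[bm]=[0,255,0]; vis[r]=[255,0,0]
    crop(vis,roi[2],roi[0],roi[3],roi[1],5,f'pics/seg_{n}.png')
E
```

```text
scene fences [ 0.56906476 -0.03318691] -6.850087392812162 0.5547834728433284
scene sil [ 0.57399553 -0.03295097] -7.239150103491665 0.019664388231967932
scene red(90) [ 0.56415203 -0.04530473] 105.01729669935675 0.4739798622151563
scene red(85) [ 0.56372947 -0.04337214] 105.62771940153304 0.42202437731849496
top fences [ 0.57250546 -0.03365419] -7.137001747397912 0.3559848539661867
top sil [ 0.57424856 -0.03287886] -7.2609960535412545 0.014156445691392894Traceback (most recent call last):
  File "<stdin>", line 18, in <module>
  File "h.py", line 48, in fit
    r=minimize(f,p,method='Nelder-Mead',options=dict(initial_simplex=sx,xatol=1e-5,fatol=1e-5,maxiter=300))
    res = _minimize_neldermead(fun, x0, args, callback, bounds=bounds,
                               **options)
    fxr = func(xr)
    fx = function(np.copy(x), *(wrapper_args + args))
  File "h.py", line 43, in <lambda>
    f=lambda p:np.abs(render(n,boxes,p,m.shape,roi)-M).sum()/M.sum()
                      ~~~~~~^^^^^^^^^^^^^^^^^^^^^^^
  File "h.py", line 37, in render
    q=pix(n,place(B,p)); q=((q-[u0,v0]+.5)*S-.5)
  File "h.py", line 10, in pix
    c=get_calibration(n);p=np.atleast_2d(X)@c['R'].T+c['t'];q=p@c['mtx'].T
ValueError: time passes only in moves, steps and waits
```

Both cameras agree on the jig to within 0.3 mm: (0.574, -0.033), yaw -7.25°. I'll cache the calibration, then fit the gauge, blank and stand.

```bash
python3 - <<'E'
from plant import get_calibration
import pickle
pickle.dump({n:get_calibration(n) for n in("scene","top")},open('cal.pkl','wb'))
E
sed -i 's/^import numpy as np, cv2/import numpy as np, cv2, pickle\nCAL=pickle.load(open("cal.pkl","rb"))\nget_calibration=lambda n:CAL[n]/' h.py
cat > fitall.py <<'E'
from h import *
def silh(n,im):
    roi=ROI[n];h=cv2.cvtColor(im,cv2.COLOR_RGB2HSV).astype(int);H,Sa=h[...,0],h[...,1]
    jm=((Sa<70)|((H>95)&(H<125)&(Sa>90))).astype(np.uint8);jm=cv2.morphologyEx(jm,cv2.MORPH_CLOSE,np.ones((3,3)))
    rm=np.zeros_like(jm);v0,v1,u0,u1=roi;rm[v0:v1,u0:u1]=jm[v0:v1,u0:u1]
    cs,_=cv2.findContours(rm,cv2.RETR_EXTERNAL,cv2.CHAIN_APPROX_NONE);c=max(cs,key=cv2.contourArea)
    return cv2.drawContours(np.zeros_like(jm),[c],-1,1,-1)>0,H,Sa
E
python3 - <<'E'
from fitall import *
for n in("scene","top"):
    f=np.load(f"cap0_{n}.npz");im,d=f['im'],f['d'];roi=ROI[n]
    sil,H,Sa=silh(n,im); inside=cv2.erode(sil.astype(np.uint8),np.ones((5,5)))>0
    r=((H<8)|(H>170))&(Sa>120)&inside
    g=np.load(f'm_{n}_gauge_{0 if n=="scene" else 1}.npy')
    for L in(.028,.032,.036,.04):
        p3,e=fit(n,[box(-.05,L,-.009,.009,.048,.06)],r,[.567,-.05,np.radians(103)],roi)
        ey=p3[:2]+.075*np.array([np.cos(p3[2]),np.sin(p3[2])]);print(n,'red',L,p3[:2].round(4),np.degrees(p3[2]).round(2),'eye',ey.round(4),round(e,3))
    bm=(H>8)&(H<26)&(Sa>60)&inside
    bm=cv2.morphologyEx((bm|r).astype(np.uint8),cv2.MORPH_OPEN,np.ones((3,3)))
    B=[box(-.045,.045,-.07,.07,.018,.048)]; 
    # ignore gauge pixels (ring region)
    ign=cv2.dilate(g.astype(np.uint8),np.ones((3,3)))>0
    import h
    v0,v1,u0,u1=roi;W=(~ign)[v0:v1,u0:u1];M=bm[v0:v1,u0:u1]
    F=lambda p:(np.abs(render(n,B,p,None,roi)-M)*W).sum()/M.sum()
    p=np.array([.58,-.03,np.radians(-13)])
    for k in range(3):
        rr=minimize(F,p,method='Nelder-Mead',options=dict(initial_simplex=np.array([p]+[p+np.eye(3)[i]*[.006,.006,.05][i]/(k+1) for i in range(3)]),xatol=1e-5,fatol=1e-5));p=rr.x
    print(n,'blank',p[:2].round(4),np.degrees(p[2]).round(2),rr.fun)
    vis=im.copy(); vis[bm>0]=[0,255,0]; vis[r]=[255,0,0]; vis[g]=vis[g]//2+np.array([0,0,127],np.uint8)
    crop(vis,roi[2],roi[0],roi[3],roi[1],5,f'pics/seg_{n}.png')
    # stand
    P,u,v=cloud(n,d,np.load(f'm_{n}_hook_stand_0.npy'))
    hi=P[P[:,2]>.225]; print(n,'post top',hi.mean(0).round(4),len(hi)); 
    ft=P[np.abs(P[:,2]-.02)<.006]; print('foot rect',cv2.minAreaRect((ft[:,:2]*1000).astype(np.float32)))
    mm=P[(P[:,2]>.19)]; print(np.c_[mm.round(3)][::12])
im=np.load("cap0_top.npz")['im'];crop(im,105,155,175,215,10,'pics/stt.png')
im=np.load("cap0_scene.npz")['im'];crop(im,390,165,460,275,6,'pics/sts.png')
E
```

```text
scene red 0.028 [ 0.5642 -0.0421] 105.4 eye [0.5443 0.0302] 0.414
scene red 0.032 [ 0.5637 -0.0435] 103.24 eye [0.5466 0.0295] 0.384
scene red 0.036 [ 0.5644 -0.0452] 104.81 eye [0.5453 0.0273] 0.367
scene red 0.04 [ 0.5649 -0.0471] 105.47 eye [0.5449 0.0252] 0.381
scene blank [ 0.5762 -0.0284] -14.48 0.026782612861882684
scene post top [0.5345 0.3611 0.2323] 98
foot rect ((552.7353515625, 360.48406982421875), (101.65227508544922, 103.34646606445312), 87.20120239257812)
[[0.456 0.368 0.235]
 [0.464 0.365 0.231]
 [0.468 0.365 0.223]
 [0.471 0.365 0.215]
 [0.473 0.37  0.205]
 [0.486 0.363 0.206]
 [0.49  0.362 0.199]
 [0.508 0.363 0.206]
 [0.516 0.366 0.209]
 [0.522 0.359 0.211]
 [0.554 0.371 0.236]
 [0.555 0.366 0.234]
 [0.561 0.358 0.237]
 [0.562 0.352 0.236]
 [0.562 0.35  0.232]
 [0.56  0.35  0.227]
 [0.554 0.351 0.218]
 [0.551 0.351 0.213]
 [0.55  0.35  0.209]
 [0.546 0.352 0.201]
 [0.541 0.354 0.193]
 [0.56  0.374 0.206]
 [0.564 0.369 0.206]
 [0.552 0.352 0.192]
 [0.561 0.351 0.197]
 [0.562 0.363 0.191]]
top red 0.028 [ 0.564  -0.0424] 102.54 eye [0.5477 0.0308] 0.426
top red 0.032 [ 0.5627 -0.044 ] 102.22 eye [0.5469 0.0293] 0.395
top red 0.036 [ 0.564  -0.0463] 104.17 eye [0.5457 0.0264] 0.398
top red 0.04 [ 0.5628 -0.0478] 104.44 eye [0.5441 0.0248] 0.451
top blank [ 0.5755 -0.0281] -14.38 0.029883661168995
top post top [0.535  0.3635 0.2327] 74
foot rect ((549.5062866210938, 362.68243408203125), (102.3243637084961, 101.22702026367188), 85.56754302978516)
[[0.557 0.368 0.239]
 [0.556 0.355 0.233]
 [0.558 0.354 0.21 ]
 [0.554 0.353 0.213]
 [0.55  0.354 0.22 ]
 [0.547 0.353 0.221]
 [0.545 0.354 0.219]
 [0.543 0.353 0.212]
 [0.543 0.352 0.198]
 [0.534 0.361 0.214]
 [0.524 0.362 0.208]
 [0.511 0.369 0.205]
 [0.502 0.369 0.203]
 [0.494 0.369 0.203]
 [0.485 0.368 0.205]
 [0.477 0.365 0.205]
 [0.467 0.368 0.213]
 [0.459 0.366 0.226]]
```

View pics/seg_top.png

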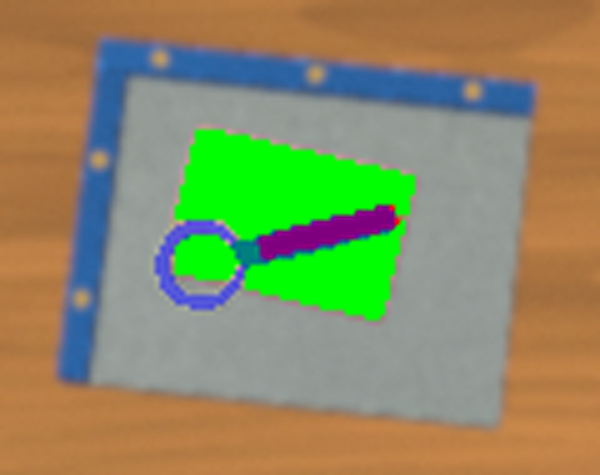

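View pics/stt.png

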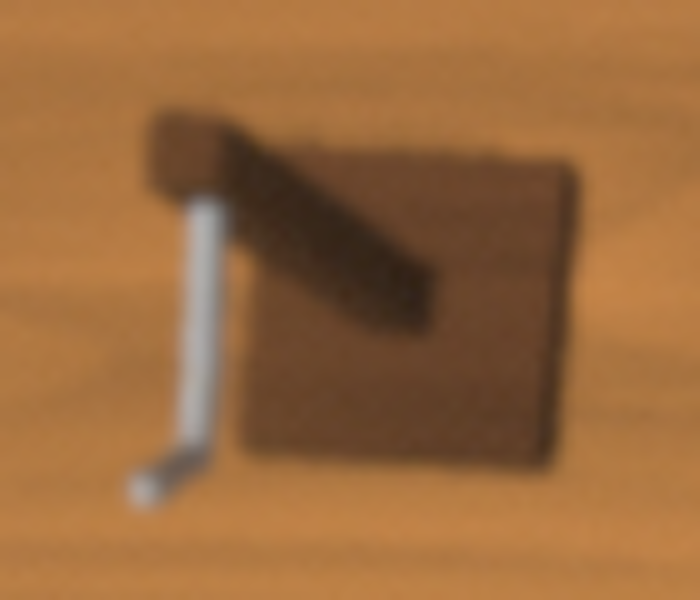

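View pics/sts.png

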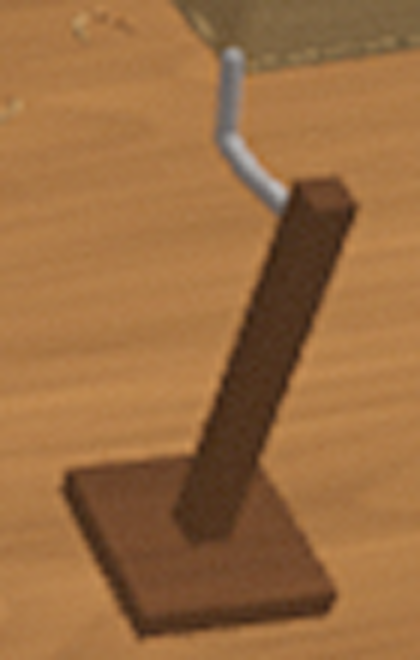

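```bash
cat >> fitall.py <<'E'
def gauge_parts():
    a=np.linspace(0,2*np.pi,48,endpoint=False)
    out=np.array([[.075+.029*np.cos(t),.029*np.sin(t),z] for t in a for z in(.0015,.0105)])
    inn=lambda z:np.array([[.075+.020*np.cos(t),.020*np.sin(t),z] for t in a])
    return out,inn(.0015),inn(.0105)
def rgauge(n,p,roi,z0=.048):
    o,i0,i1=gauge_parts();off=np.array([0,0,z0])
    A=render(n,[o+off],p,None,roi);h=np.minimum(render(n,[i0+off],p,None,roi),render(n,[i1+off],p,None,roi))
    Hd=render(n,[box(-.05,.05,-.009,.009,z0,z0+.012)],p,None,roi)
    return np.maximum(A*(1-h),Hd)
def nm(F,p,steps):
    p=np.array(p,float)
    for k in range(3):
        sx=np.array([p]+[p+np.eye(len(p))[i]*steps[i]/(k+1) for i in range(len(p))])
        r=minimize(F,p,method='Nelder-Mead',options=dict(initial_simplex=sx,xatol=1e-5,fatol=1e-5,maxiter=400));p=r.x
    return p,r.fun
a=np.linspace(0,2*np.pi,12,endpoint=False)
def rod(p,q,r=.005):
    p,q=np.array(p),np.array(q)
    s=np.array([[np.cos(x)*np.cos(y),np.sin(x)*np.cos(y),np.sin(y)] for x in a for y in np.linspace(-1.5,1.5,7)])*r
    return np.vstack([p+s,q+s])
HOOK=[rod((-.011,0,.212),(-.03,0,.21)),rod((-.03,0,.21),(-.055,0,.2)),rod((-.055,0,.2),(-.08,0,.2)),rod((-.08,0,.2),(-.095,0,.235))]
STAND=[box(-.05,.05,-.05,.05,0,.02),box(-.011,.011,-.011,.011,.02,.235)]+HOOK
E
python3 - <<'E'
from fitall import *
RS={'top':(155,215,105,175),'scene':(165,280,390,460)}
for n in("scene","top"):
    f=np.load(f"cap0_{n}.npz");im,d=f['im'],f['d'];roi=ROI[n];v0,v1,u0,u1=roi
    g=np.load(f'm_{n}_gauge_{0 if n=="scene" else 1}.npy');M=g[v0:v1,u0:u1].astype(float)
    p,e=nm(lambda p:np.abs(rgauge(n,p,roi)-M).sum()/M.sum(),[.565,-.045,np.radians(103.5)],(.004,.004,.04))
    print(n,'gauge',p[:2].round(4),np.degrees(p[2]).round(2),round(e,3),'eye',(p[:2]+.075*np.array([np.cos(p[2]),np.sin(p[2])])).round(4))
    roi=RS[n];v0,v1,u0,u1=roi
    M=np.load(f'm_{n}_hook_stand_0.npy')[v0:v1,u0:u1].astype(float)
    p,e=nm(lambda p:np.abs(render(n,STAND,p,None,roi)-M).sum()/M.sum(),[.551,.362,np.radians(-4)],(.004,.004,.04))
    print(n,'stand',p[:2].round(4),np.degrees(p[2]).round(2),round(e,3))
    h=cv2.cvtColor(im,cv2.COLOR_RGB2HSV)[v0:v1,u0:u1].astype(int)
    D=((h[...,2]<120)&(h[...,0]<20)).astype(np.uint8)
    D=(D>0).astype(float)
    p,e=nm(lambda p:np.abs(render(n,STAND[:2],p,None,roi)-D).sum()/D.sum(),p,(.004,.004,.04))
    print(n,'dark stand',D.sum(),p[:2].round(4),np.degrees(p[2]).round(2),round(e,3))
    vis=im.copy(); 
    for B in STAND+[]:
        q=cv2.convexHull(pix(n,place(B,p)).astype(np.float32)).round().astype(np.int32)
        pass
    big=cv2.resize(im[v0:v1,u0:u1],None,fx=6,fy=6)
    for B in STAND:
        q=cv2.convexHull((((pix(n,place(B,p))-[u0,v0]+.5)*6)).astype(np.float32)).round().astype(np.int32)
        cv2.polylines(big,[q],True,(0,255,255),1)
    cv2.imwrite(f'pics/ov_{n}.png',big[:,:,::-1])
E
```

```text
scene gauge [ 0.5643 -0.0498] 103.34 0.225 eye [0.547  0.0232]
scene stand [0.5521 0.3624] -4.14 0.071
scene dark stand 1562.0 [0.5514 0.3641] -4.81 0.244
top gauge [ 0.563  -0.0475] 103.37 0.253 eye [0.5457 0.0254]
top stand [0.5493 0.3644] -3.89 0.082
top dark stand 1062.0 [0.5505 0.3615] -0.99 0.123
```

View pics/ov_top.png

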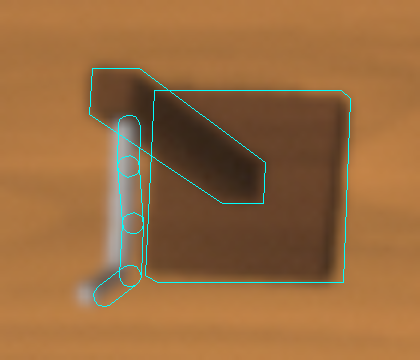

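View pics/ov_scene.png

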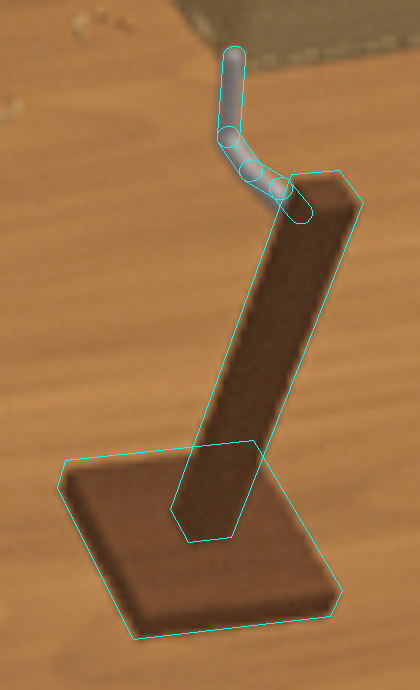

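Poses so far:
- Gauge origin ≈ (0.5637, -0.0486), yaw 103.35°.
- Blank ≈ (0.576, -0.028), yaw -14.4°.
- Jig ≈ (0.574, -0.033), yaw -7.25°.
- Stand ≈ (0.551, 0.3635), yaw -4.1°.

Next I check which wrist branch lets me hang the gauge with the tool tilted.

```bash
cat > wr.py <<'E'
import numpy as np
from scipy.spatial.transform import Rotation as Ro
q0=[85.548,20.546,.682,0,-70.136,-16.507]
def W(q,s4): return Ro.from_euler('z',q[0],degrees=True)*Ro.from_euler('y',q[1]-q[2],degrees=True)*Ro.from_euler('x',s4*q[3],degrees=True)*Ro.from_euler('y',-q[4],degrees=True)*Ro.from_euler('x',-q[5],degrees=True)
E0=Ro.from_euler('xyz',[180,0,-20.96],degrees=True)
def solve(R,j1,beta,s4):
    T=W(q0,s4).inv()*E0
    w=(Ro.from_euler('z',j1,degrees=True)*Ro.from_euler('y',beta,degrees=True)).inv()*R*T.inv()
    a,b,c=w.as_euler('XYX',degrees=True) # Rx(a)Ry(b)Rx(c)
    if b<0: a,b,c=a+180,-b,c+180
    wr=lambda x:(x+180)%360-180
    return wr(s4*a),-b,wr(-c)
E
python3 - <<'E'
from wr import *
yaw=np.radians(-4.1)
for beta in(10,30,50):
  for th in(0,30,45,60,75,90):
    t=np.radians(th); Rz=Ro.from_euler('z',-4.1,degrees=True).as_matrix()
    gx=Rz@[np.cos(t),0,np.sin(t)];tz=Rz@[np.sin(t),0,-np.cos(t)]
    for nm,sg in(('A tool x=-gx',-1),('B',1)):
        x=sg*gx;y=np.cross(tz,x);R=Ro.from_matrix(np.c_[x,y,tz])
        L=[0.25]
        p=np.array([.4837,.3683,.19])-.07*gx-.25*tz; j1=np.degrees(np.arctan2(p[1],p[0]))
        print(beta,th,nm,'j1',round(j1),[tuple(np.round(solve(R,j1,beta,s)).astype(int)) for s in(1,-1)],'wrist',p.round(2))
E
```

```text
10 0 A tool x=-gx j1 42 [(np.int64(0), np.int64(-80), np.int64(-136)), (np.int64(0), np.int64(-80), np.int64(-136))] wrist [0.41 0.37 0.44]
10 0 B j1 42 [(np.int64(0), np.int64(-80), np.int64(44)), (np.int64(0), np.int64(-80), np.int64(44))] wrist [0.41 0.37 0.44]
10 30 A tool x=-gx j1 52 [(np.int64(-27), np.int64(-65), np.int64(-155)), (np.int64(27), np.int64(-65), np.int64(-155))] wrist [0.3  0.38 0.37]
10 30 B j1 52 [(np.int64(-27), np.int64(-65), np.int64(25)), (np.int64(27), np.int64(-65), np.int64(25))] wrist [0.3  0.38 0.37]
10 45 A tool x=-gx j1 56 [(np.int64(-44), np.int64(-62), np.int64(-165)), (np.int64(44), np.int64(-62), np.int64(-165))] wrist [0.26 0.38 0.32]
10 45 B j1 56 [(np.int64(-44), np.int64(-62), np.int64(15)), (np.int64(44), np.int64(-62), np.int64(15))] wrist [0.26 0.38 0.32]
10 60 A tool x=-gx j1 59 [(np.int64(-61), np.int64(-62), np.int64(-175)), (np.int64(61), np.int64(-62), np.int64(-175))] wrist [0.23 0.39 0.25]
10 60 B j1 59 [(np.int64(-61), np.int64(-62), np.int64(5)), (np.int64(61), np.int64(-62), np.int64(5))] wrist [0.23 0.39 0.25]
10 75 A tool x=-gx
[... 3093 characters left out ...]
0.23 0.39 0.25]
50 60 B j1 59 [(np.int64(-88), np.int64(-51), np.int64(-42)), (np.int64(88), np.int64(-51), np.int64(-42))] wrist [0.23 0.39 0.25]
50 75 A tool x=-gx j1 60 [(np.int64(-100), np.int64(-62), np.int64(131)), (np.int64(100), np.int64(-62), np.int64(131))] wrist [0.22 0.39 0.19]
50 75 B j1 60 [(np.int64(-100), np.int64(-62), np.int64(-49)), (np.int64(100), np.int64(-62), np.int64(-49))] wrist [0.22 0.39 0.19]
50 90 A tool x=-gx j1 59 [(np.int64(-111), np.int64(-73), np.int64(127)), (np.int64(111), np.int64(-73), np.int64(127))] wrist [0.23 0.39 0.12]
50 90 B j1 59 [(np.int64(-111), np.int64(-73), np.int64(-53)), (np.int64(111), np.int64(-73), np.int64(-53))] wrist [0.23 0.39 0.12]
```

Moves only shift the tool and turn it about its own z, so it always points down. The plan:
1. Grip the handle near its tail and lay the ring flat over the upturned hook tip.
2. Relax the grip and follow an arc down, so the gauge droops about the hook.
3. Release.

First I raise the arm and move over to the gauge.

Call:
{"method": "apply_moves", "body": {
  "commands": [
    {"grip": 0, "slide": [0, 0, -0.06], "roll": 10},
    {"grip": 0, "slide": [0, 0, -0.12], "roll": 20},
    {"grip": 0, "slide": [0.04, 0.04, -0.13], "roll": 30},
    {"grip": 0, "slide": [0.08, 0.08, -0.13], "roll": 40},
    {"grip": 0, "slide": [0.12, 0.12, -0.13], "roll": 50}
  ],
  "grip_force": 40
}}

```text
time_s: 1.62
tcp_pos: [0.311, 0.4738, 0.3339]
eef_rot: [-180.0, 0.0, -71.3]
contact_force: [1.4, 0.4, 0.1]
gripper_width: 0.0875
```

```bash
cat > go.py <<'E'
import sys,numpy as np
from plant import get_state
s=get_state();p=np.array(s['tcp_pos']);ps=np.radians(s['eef_rot'][2])
print('t',round(s['time_s'],3),'p',p.round(4),'rot',np.round(s['eef_rot'],2),'F',np.round(s['contact_force'],1),'w',round(s['gripper_width'],4),'j',np.round(s['joints'],1))
if len(sys.argv)>1:
    x,y,z,yaw=map(float,sys.argv[1:5]);d=np.array([x,y,z])-p
    X=np.array([np.cos(ps),np.sin(ps),0]);Y=np.array([np.sin(ps),-np.cos(ps),0])
    print('slide',round(d@X,4),round(d@Y,4),round(-d[2],4),'roll',round(-((yaw-np.degrees(ps)+180)%360-180),2),'dist',np.linalg.norm(d).round(3))
E
python3 go.py 0.5695 -0.0729 0.2 -76.65
```

```text
t 1.625 p [0.311  0.4738 0.3339] rot [-1.7998e+02  3.0000e-02 -7.1260e+01] F [1.4 0.4 0.1] w 0.0875 j [ 76.5   7.   -0.6   0.  -82.4 -57.8]
slide 0.6007 -0.0692 0.1339 roll 5.39 dist 0.619
```

Call:
{"method": "apply_moves", "body": {
  "commands": [
    {"grip": 0, "slide": [0.06, -0.007, 0], "roll": 5},
    {"grip": 0, "slide": [0.12, -0.014, 0], "roll": 5.4},
    {"grip": 0, "slide": [0.18, -0.021, 0], "roll": 5.4},
    {"grip": 0, "slide": [0.24, -0.028, 0], "roll": 5.4},
    {"grip": 0, "slide": [0.3, -0.035, 0], "roll": 5.4}
  ]
}}

```text
time_s: 2.25
tcp_pos: [0.442, 0.2014, 0.3342]
eef_rot: [-179.9, 0.0, -76.3]
contact_force: [2.0, 0.5, -0.1]
gripper_width: 0.0872
```

Call:
{"method": "apply_moves", "body": {
  "commands": [
    {"grip": 0, "slide": [0.055, -0.006, 0.02], "roll": 0},
    {"grip": 0, "slide": [0.11, -0.012, 0.04], "roll": 0},
    {"grip": 0, "slide": [0.165, -0.018, 0.07], "roll": 0},
    {"grip": 0, "slide": [0.22, -0.024, 0.09], "roll": 0},
    {"grip": 0, "slide": [0.27, -0.03, 0.11], "roll": 0}
  ]
}}

```text
time_s: 2.88
tcp_pos: [0.5348, -0.0541, 0.2233]
eef_rot: [-180.0, -0.0, -76.4]
contact_force: [0.3, 1.3, 0.5]
gripper_width: 0.0878
```

```bash
python3 go.py 0.5695 -0.0729 0.1 -76.65
```

```text
t 2.875 p [ 0.5348 -0.0541  0.2233] rot [-1.7996e+02 -1.0000e-02 -7.6370e+01] F [0.3 1.3 0.5] w 0.0878 j [ 15.1   6.8 -15.    0.  -68.2  -1.5]
slide 0.0264 -0.0293 0.1233 roll 0.28 dist 0.129
```

Call:
{"method": "apply_moves", "body": {
  "commands": [
    {"grip": 0, "slide": [0.013, -0.015, 0.05], "roll": 0.3},
    {"grip": 0, "slide": [0.0264, -0.0293, 0.1], "roll": 0.3},
    {"grip": 0, "slide": [0.0264, -0.0293, 0.123], "roll": 0.3},
    {"grip": 0, "slide": [0.0264, -0.0293, 0.123], "roll": 0.3}
  ]
}}

```text
time_s: 3.38
tcp_pos: [0.5677, -0.0714, 0.0987]
eef_rot: [179.8, 0.0, -76.7]
contact_force: [-0.9, -0.9, 0.1]
gripper_width: 0.0877
```

```bash
python3 - <<'E'
from h import *
for n in("scene","top"):
    im,d=capture(n);r=ROI[n];crop(im,r[2]-20,r[0]-40,r[3]+10,r[1],4.3,f'pics/pre_{n}.png')
E
python3 go.py 0.5695 -0.0729 0.051 -76.65
```

```text
t 3.475 p [ 0.5697 -0.0708  0.1017] rot [-1.7995e+02 -3.0000e-02 -7.6630e+01] F [-0.2 -0.6  0.9] w 0.0876 j [ 12.4  16.1 -20.2   0.  -53.7   0.9]
slide 0.002 0.0007 0.0507 roll 0.02 dist 0.051
```

View pics/pre_scene.png

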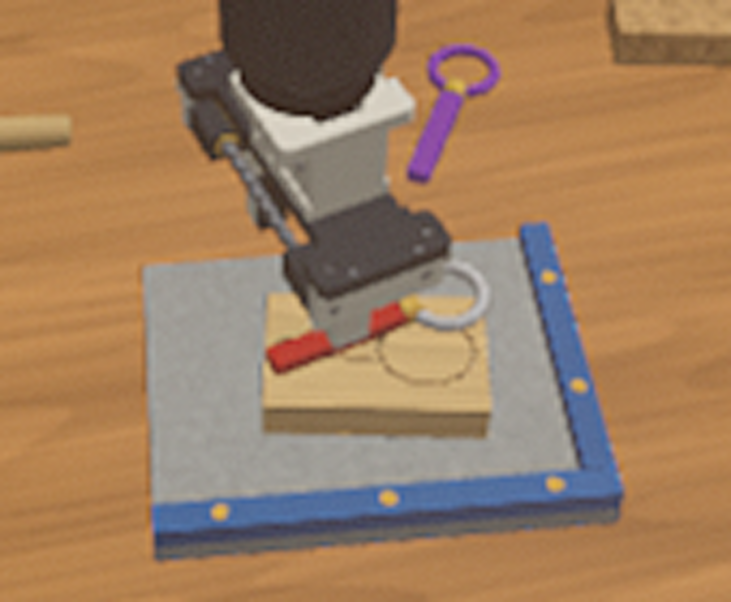

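View pics/pre_top.png

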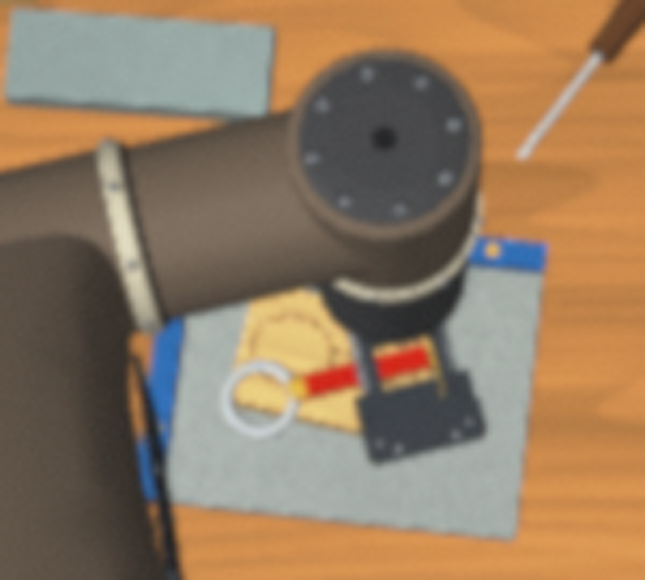

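The scene crop shows the fingers straddling the red handle and the blank lying clear below. I descend and grip.

Call:
{"method": "apply_moves", "body": {
  "commands": [
    {"grip": 0, "slide": [0.001, 0, 0.03], "roll": 0},
    {"grip": 0, "slide": [0.001, 0, 0.049], "roll": 0},
    {"grip": 0, "slide": [0.001, 0, 0.049], "roll": 0}
  ]
}}

```text
time_s: 3.85
tcp_pos: [0.5694, -0.0716, 0.0523]
eef_rot: [-180.0, -0.0, -76.6]
contact_force: [-0.0, 0.9, 1.1]
gripper_width: 0.0873
```

```bash
python3 go.py 0.5695 -0.0729 0.051 -76.65
```

```text
t 3.85 p [ 0.5694 -0.0716  0.0523] rot [-179.99   -0.    -76.63] F [-0.   0.9  1.1] w 0.0873 j [ 12.4  19.3 -23.2   0.  -47.5   1. ]
slide 0.0013 0.0002 0.0013 roll 0.02 dist 0.002
```

Call:
{"method": "apply_moves", "body": {
  "commands": [
    {"grip": 0.5, "slide": [0, 0, 0.001], "roll": 0},
    {"grip": 1, "slide": [0, 0, 0.001], "roll": 0},
    {"grip": 1, "slide": [0, 0, 0.001], "roll": 0},
    {"grip": 1, "slide": [0, 0, 0.001], "roll": 0},
    {"grip": 1, "slide": [0, 0, 0.001], "roll": 0}
  ],
  "grip_force": 40
}}

```text
time_s: 4.47
tcp_pos: [0.5693, -0.0719, 0.0507]
eef_rot: [-180.0, -0.0, -76.7]
contact_force: [-0.1, 0.2, 0.2]
gripper_width: 0.0431
```

```bash
python3 go.py
```

```text
t 4.475 p [ 0.5693 -0.0719  0.0507] rot [-180.     -0.    -76.66] F [-0.1  0.2  0.2] w 0.0431 j [ 12.3  19.4 -23.3   0.  -47.3   1. ]
```

Still closing (43 mm open). I wait a little longer.

Call:
{"method": "apply_moves", "body": {
  "commands": [
    {"grip": 1, "slide": [0, 0, 0], "roll": 0},
    {"grip": 1, "slide": [0, 0, 0], "roll": 0},
    {"grip": 1, "slide": [0, 0, 0], "roll": 0},
    {"grip": 1, "slide": [0, 0, 0], "roll": 0},
    {"grip": 1, "slide": [0, 0, 0], "roll": 0}
  ]
}}

```text
time_s: 5.1
tcp_pos: [0.5693, -0.0718, 0.0507]
eef_rot: [180.0, 0.0, -76.7]
contact_force: [-0.3, 0.5, 0.7]
gripper_width: 0.0004
```

Call:
{"method": "apply_moves", "body": {
  "commands": [
    {"grip": 1, "slide": [0, 0, 0], "roll": 0},
    {"grip": 1, "slide": [0, 0, 0], "roll": 0},
    {"grip": 1, "slide": [0, 0, -0.015], "roll": 0},
    {"grip": 1, "slide": [0, 0, -0.03], "roll": 0},
    {"grip": 1, "slide": [0, 0, -0.05], "roll": 0}
  ]
}}

```text
time_s: 5.72
tcp_pos: [0.5695, -0.0719, 0.1022]
eef_rot: [-180.0, -0.0, -76.7]
contact_force: [1.3, 1.1, -0.0]
gripper_width: 0.001
```

```bash
python3 go.py
```

```text
t 5.725 p [ 0.5695 -0.0719  0.1022] rot [-1.7997e+02 -1.0000e-02 -7.6650e+01] F [ 1.3  1.1 -0. ] w 0.001 j [ 12.3  16.1 -20.1   0.  -53.8   1. ]
```

The gripper closed fully, so the handle was not caught. I look before doing anything else.

```bash
python3 - <<'E'
from h import *
for n in("scene","top"):
    im,d=capture(n);np.savez(f"cap1_{n}.npz",im=im,d=d);r=ROI[n];crop(im,r[2]-20,r[0]-40,r[3]+10,r[1],4.3,f'pics/g1_{n}.png')
E
```

```text
(no output)
```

View pics/g1_scene.png

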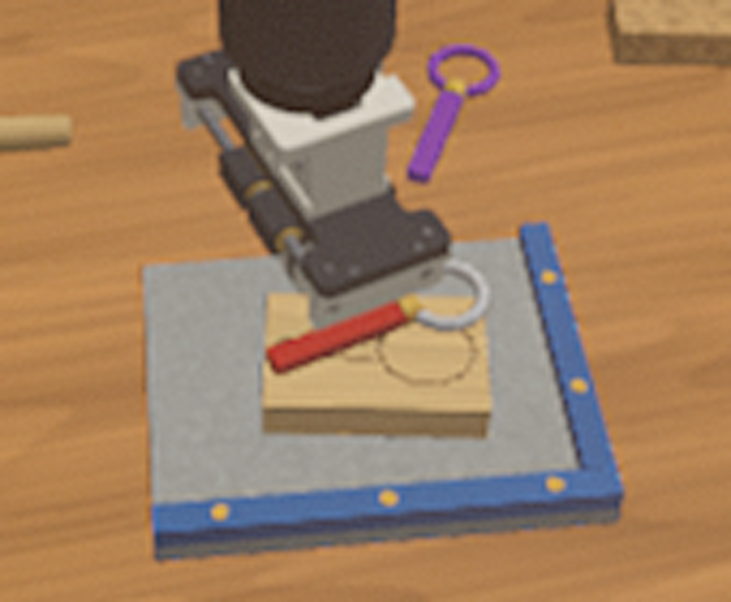

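View pics/g1_top.png

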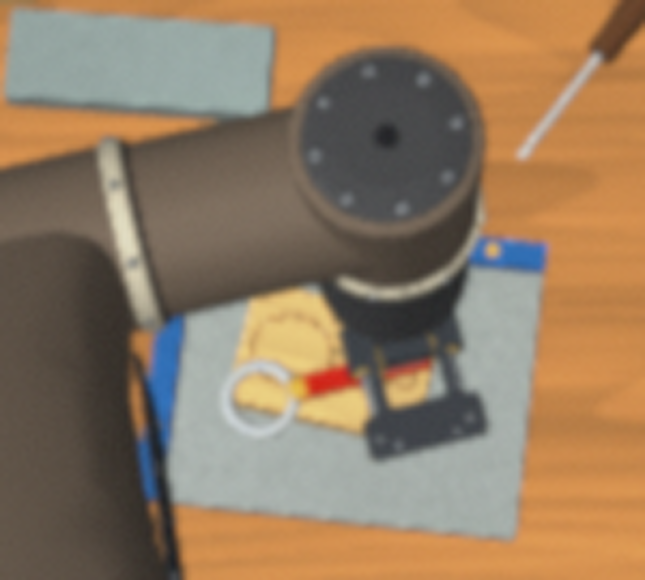

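```bash
python3 - <<'E'
from h import *
for n in("scene","top"):
    r=ROI[n];f=np.load(f'cap1_{n}.npz');im,d=f['im'],f['d']
    q=pix(n,np.array([[.5695,-.072,.102],[.5695,-.072,.06],[.5695,-.072,.121]]));print(n,q.round(1),'crop',((q-[r[2]-20,r[0]-40])*4.3).round(0))
    P,u,v=cloud(n,d); k=(np.abs(P[:,0]-.5695)<.07)&(np.abs(P[:,1]+.072)<.04)&(P[:,2]>.066)&(P[:,2]<.2)
    print(k.sum(),P[k].min(0),np.percentile(P[k],[1,50,99],axis=0).round(3))
    o=np.argsort(P[k][:,2])[:25];print(np.c_[P[k][o].round(3),u[k][o],v[k][o]])
E
```

```text
scene [[280.7 263.4]
 [280.6 273.6]
 [280.7 258.6]] crop [[304. 294.]
 [304. 338.]
 [304. 273.]]
54 [ 0.55866708 -0.10988028  0.12886565] [[ 0.56  -0.11   0.129]
 [ 0.587 -0.084  0.145]
 [ 0.613 -0.078  0.2  ]]
[[ 5.87e-01 -7.80e-02  1.29e-01  2.80e+02  2.62e+02]
 [ 5.65e-01 -8.60e-02  1.29e-01  2.75e+02  2.56e+02]
 [ 5.70e-01 -8.40e-02  1.31e-01  2.76e+02  2.57e+02]
 [ 5.81e-01 -8.20e-02  1.31e-01  2.78e+02  2.60e+02]
 [ 5.68e-01 -8.40e-02  1.32e-01  2.76e+02  2.56e+02]
 [ 5.89e-01 -8.10e-02  1.32e-01  2.79e+02  2.62e+02]
 [ 5.60e-01 -8.80e-02  1.33e-01  2.74e+02  2.54e+02]
 [ 5.79e-01 -8.40e-02  1.33e-01  2.77e+02  2.59e+02]
 [ 5.65e-01 -8.60e-02  1.34e-01  2.75e+02  2.55e+02]
 [ 5.59e-01 -8.70e-02  1.34e-01  2.74e+02  2.53e+02]
 [ 5.88e-01 -8.10e-02  1.35e-01  2.79e+02  2.61e+02]
 [ 5.81e-01 -8.20e-02  1.35e-01  2.78e+02  2.59e+02]
 [ 5.67e-01 -8.40e-02  1.35e-01  2.76e+02  2.55e+02]
 [ 5.78e-01 -8.40e-02  1.36e-01  2.77e+02  2.58e+02]
 [ 5.90e-01 -7.90e-02  1.37e-01  2.80e+02  2.61e+02]
 [ 5.87e-01 -8.10e-02  1.37e-01  2.79e+02  2.60e+02]
 [ 5.88e-01 -7.80e-02  1.38e-01  2.80e+02
[... 476 characters left out ...]
.1 169.6]] crop [[392. 348.]
 [392. 361.]
 [392. 342.]]
10 [ 0.53395858 -0.09166933  0.18536836] [[ 0.534 -0.091  0.186]
 [ 0.537 -0.079  0.193]
 [ 0.54  -0.043  0.2  ]]
[[ 5.36e-01 -7.20e-02  1.85e-01  2.81e+02  1.76e+02]
 [ 5.38e-01 -8.00e-02  1.90e-01  2.84e+02  1.75e+02]
 [ 5.35e-01 -6.60e-02  1.91e-01  2.79e+02  1.76e+02]
 [ 5.34e-01 -6.90e-02  1.93e-01  2.80e+02  1.76e+02]
 [ 5.37e-01 -7.80e-02  1.93e-01  2.83e+02  1.75e+02]
 [ 5.40e-01 -9.20e-02  1.93e-01  2.88e+02  1.74e+02]
 [ 5.37e-01 -8.30e-02  1.93e-01  2.85e+02  1.75e+02]
 [ 5.39e-01 -8.60e-02  1.97e-01  2.86e+02  1.74e+02]
 [ 5.34e-01 -4.10e-02  1.98e-01  2.70e+02  1.76e+02]
 [ 5.38e-01 -8.90e-02  2.00e-01  2.87e+02  1.74e+02]]
```

```bash
python3 - <<'E'
from h import *
a=np.load('cap1_scene.npz')['im'];crop(a,255,215,335,285,10,'pics/g1z.png')
a=np.load('cap1_scene.npz');P,u,v=cloud('scene',a['d'])
D=np.full((420,560,3),np.nan);D[v,u]=P
for vv in range(244,276,2): print(vv,[ '%d/%d/%d'%tuple((D[vv,uu]*1000)) if D[vv,uu,0]==D[vv,uu,0] else '-' for uu in range(272,306,4)])
E
```

```text
244 ['598/-100/212', '601/-91/213', '621/-86/233', '624/-77/234', '625/-68/233', '627/-59/233', '630/-51/234', '632/-42/234', '633/-33/233']
246 ['605/-101/213', '610/-93/216', '624/-87/230', '629/-79/233', '633/-70/235', '632/-61/232', '635/-52/233', '637/-43/233', '637/-34/231']
248 ['612/-103/214', '610/-93/209', '619/-86/218', '635/-80/233', '639/-72/236', '640/-63/234', '642/-54/234', '642/-45/232', '645/-36/233']
250 ['612/-103/208', '615/-94/209', '607/-82/196', '640/-81/233', '644/-73/234', '644/-64/233', '647/-55/234', '650/-47/235', '650/-37/232']
252 ['611/-103/199', '616/-94/203', '593/-79/174', '648/-83/235', '649/-74/234', '650/-65/233', '651/-56/231', '654/-48/232', '656/-39/233']
254 ['457/-71/15', '568/-84/140', '650/-93/233', '652/-84/233', '652/-75/231', '657/-67/234', '658/-58/233', '660/-50/233', '660/-40/231']
256 ['469/-74/20', '567/-84/132', '652/-93/228', '657/-85/232', '659/-77/232', '660/-68/230', '665/-60/234', '663/-50/230', '661/-40/225']
258 ['473/-75/16', '476/-64/17', '655/-94/225', '665/-87/235', '665/-78/233', '668/-70/233', '666/-60/228', '659/-49/
[... 386 characters left out ...]
', '658/-57/198', '547/-12/59', '553/-2/63']
266 ['527/-86/46', '532/-76/48', '531/-64/45', '664/-87/206', '663/-77/202', '659/-67/196', '554/-25/61', '552/-13/56', '561/-5/64']
268 ['535/-88/47', '539/-77/49', '541/-67/49', '665/-87/200', '660/-76/192', '557/-37/60', '559/-26/59', '559/-15/56', '563/-5/57']
270 ['543/-90/49', '546/-79/49', '546/-68/46', '665/-87/193', '562/-49/60', '564/-39/59', '564/-28/57', '565/-16/54', '564/-5/50']
272 ['550/-91/49', '551/-80/47', '563/-72/59', '566/-61/59', '567/-51/58', '571/-41/61', '568/-28/53', '566/-17/48', '567/-6/46']
274 ['555/-92/46', '566/-84/58', '572/-74/62', '571/-63/58', '575/-53/60', '571/-40/51', '570/-29/48', '574/-19/50', '576/-8/49']
```

View pics/g1z.png

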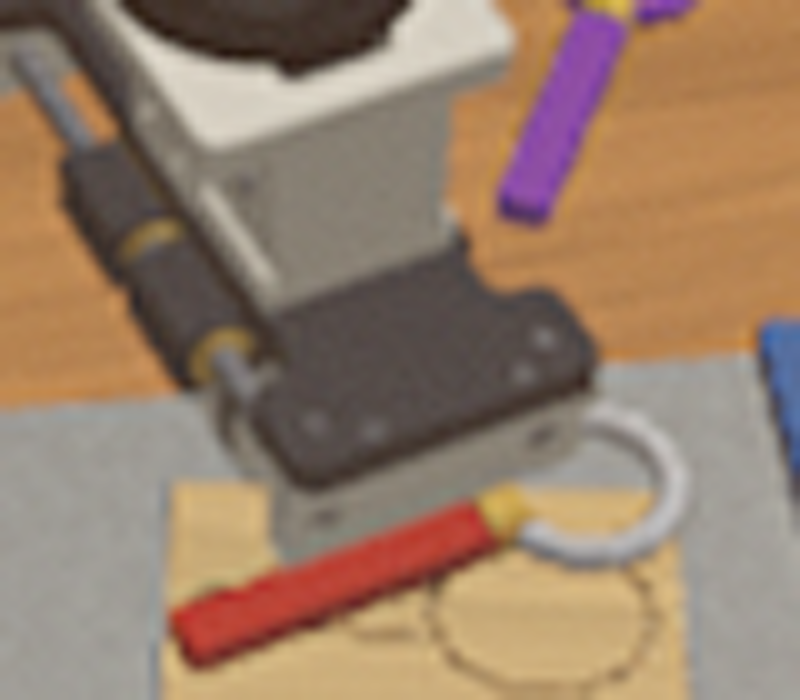

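The zoom shows the shut fingers' lower end at about (280,262), with depth putting it at z≈0.128 while the state says 0.102. The body's underside (284,270) also fits at z≈0.19, so the true tips are about 24 mm above the reported TCP. In x and y it agrees. I open and descend further in steps, watching force and picture.

Call:
{"method": "apply_moves", "body": {
  "commands": [
    {"grip": 0, "slide": [0, 0, 0], "roll": 0},
    {"grip": 0, "slide": [0, 0, 0], "roll": 0},
    {"grip": 0, "slide": [0, 0, 0], "roll": 0},
    {"grip": 0, "slide": [0, 0, 0.015], "roll": 0},
    {"grip": 0, "slide": [0, 0, 0.03], "roll": 0}
  ]
}}

```text
time_s: 6.45
tcp_pos: [0.5689, -0.0719, 0.0692]
eef_rot: [180.0, 0.0, -76.7]
contact_force: [-0.4, 0.5, -0.3]
gripper_width: 0.0453
```

Call:
{"method": "apply_moves", "body": {
  "commands": [
    {"grip": 0, "slide": [0, 0, 0.01], "roll": 0},
    {"grip": 0, "slide": [0, 0, 0.02], "roll": 0},
    {"grip": 0, "slide": [0, 0, 0.03], "roll": 0},
    {"grip": 0, "slide": [0, 0, 0.034], "roll": 0},
    {"grip": 0, "slide": [0, 0, 0.034], "roll": 0}
  ]
}}

```text
time_s: 7.08
tcp_pos: [0.5692, -0.0719, 0.0364]
eef_rot: [180.0, -0.0, -76.7]
contact_force: [0.4, -0.0, -0.1]
gripper_width: 0.0867
```

```bash
cat > fing.py <<'E'
from h import *
import sys
im,d=capture('scene');np.savez('cap_l.npz',im=im,d=d)
s=get_state();p=s['tcp_pos']
q=pix('scene',np.array(p)[None])[0].round().astype(int)
crop(im,q[0]-40,q[1]-40,q[0]+50,q[1]+30,8,sys.argv[1])
P,u,v=cloud('scene',d)
k=(P[:,0]>p[0]-.12)&(P[:,0]<p[0]+.12)&(P[:,1]>p[1]-.05)&(P[:,1]<p[1]+.06)&(P[:,2]>.068)&(P[:,2]<.19)
print(p.round(4),np.round(s['contact_force'],1),'tcp pix',q,'n',k.sum())
if k.sum():
    o=np.argsort(P[k][:,2])[:16];print(np.c_[P[k][o].round(3),u[k][o],v[k][o]])
    b=(P[:,0]>p[0]+.085)&(P[:,0]<p[0]+.11)&(np.abs(P[:,1]-p[1])<.05)&(P[:,2]>p[2]+.03)&(P[:,2]<p[2]+.2);print('body low z',np.percentile(P[b][:,2],[0,5,10,20]).round(3),b.sum())
E
python3 fing.py pics/f2.png
```

```text
[ 0.5695 -0.0719  0.0368] [-0.5  0.8  0.3] tcp pix [281 279] n 1302
[[ 6.27e-01 -5.80e-02  6.80e-02  2.91e+02  2.88e+02]
 [ 6.24e-01 -7.30e-02  6.80e-02  2.85e+02  2.88e+02]
 [ 5.15e-01 -9.80e-02  6.90e-02  2.67e+02  2.58e+02]
 [ 5.27e-01 -9.50e-02  6.90e-02  2.69e+02  2.61e+02]
 [ 5.27e-01 -8.10e-02  6.90e-02  2.74e+02  2.60e+02]
 [ 6.30e-01 -6.40e-02  6.90e-02  2.89e+02  2.89e+02]
 [ 6.29e-01 -6.90e-02  6.90e-02  2.87e+02  2.89e+02]
 [ 6.30e-01 -6.70e-02  7.00e-02  2.88e+02  2.89e+02]
 [ 5.29e-01 -9.20e-02  7.10e-02  2.70e+02  2.61e+02]
 [ 5.25e-01 -7.80e-02  7.10e-02  2.75e+02  2.59e+02]
 [ 6.27e-01 -5.60e-02  7.10e-02  2.92e+02  2.87e+02]
 [ 6.29e-01 -6.10e-02  7.10e-02  2.90e+02  2.88e+02]
 [ 5.22e-01 -9.60e-02  7.20e-02  2.68e+02  2.59e+02]
 [ 5.25e-01 -8.30e-02  7.20e-02  2.73e+02  2.59e+02]
 [ 6.26e-01 -5.00e-02  7.20e-02  2.94e+02  2.86e+02]
 [ 6.25e-01 -5.50e-02  7.30e-02  2.92e+02  2.86e+02]]
body low z [0.125 0.129 0.132 0.139] 305
```

View pics/f2.png

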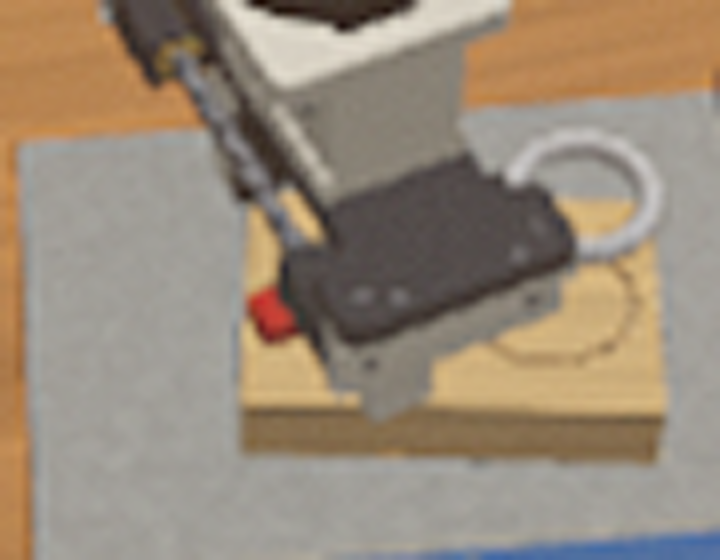

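The body's underside is at about 0.125, so the tips are at about 0.06, which confirms the ~23 mm bias. I go down 8 mm more and close.

Call:
{"method": "apply_moves", "body": {
  "commands": [
    {"grip": 0, "slide": [0, 0, 0.004], "roll": 0},
    {"grip": 0, "slide": [0, 0, 0.007], "roll": 0},
    {"grip": 0, "slide": [0, 0, 0.008], "roll": 0},
    {"grip": 0, "slide": [0, 0, 0.008], "roll": 0}
  ]
}}

```text
time_s: 7.62
tcp_pos: [0.5693, -0.0719, 0.0286]
eef_rot: [180.0, -0.0, -76.7]
contact_force: [0.2, -0.0, 0.2]
gripper_width: 0.0878
```

```bash
python3 fing.py pics/f3.png | tail -1; python3 go.py; python3 - <<'E'
from h import *
f=np.load('cap_l.npz');P,u,v=cloud('scene',f['d'])
k=(P[:,0]>.6)&(P[:,0]<.66)&(P[:,1]>-.1)&(P[:,1]<-.03)&(P[:,2]>.04)&(P[:,2]<.1);o=np.argsort(P[k][:,2])
print(np.c_[P[k].round(3),u[k],v[k]][np.argsort(v[k])[-40:]][::2])
E
```

```text
body low z [0.118 0.122 0.125 0.132] 296
t 7.675 p [ 0.5694 -0.0719  0.0287] rot [-180.     -0.    -76.66] F [0.5 0.4 0.5] w 0.0874 j [ 12.3  21.  -24.5   0.  -44.5   1. ]
[[ 6.05e-01 -9.30e-02  4.10e-02  2.76e+02  2.90e+02]
 [ 6.09e-01 -8.80e-02  4.50e-02  2.78e+02  2.90e+02]
 [ 6.08e-01 -8.30e-02  4.20e-02  2.80e+02  2.90e+02]
 [ 6.28e-01 -7.10e-02  6.40e-02  2.86e+02  2.90e+02]
 [ 6.32e-01 -6.70e-02  6.90e-02  2.88e+02  2.90e+02]
 [ 6.29e-01 -6.10e-02  6.30e-02  2.90e+02  2.90e+02]
 [ 6.28e-01 -5.50e-02  5.90e-02  2.92e+02  2.90e+02]
 [ 6.19e-01 -4.70e-02  4.50e-02  2.94e+02  2.90e+02]
 [ 6.19e-01 -4.20e-02  4.40e-02  2.96e+02  2.90e+02]
 [ 6.20e-01 -3.70e-02  4.40e-02  2.98e+02  2.90e+02]
 [ 6.22e-01 -3.20e-02  4.50e-02  3.00e+02  2.90e+02]
 [ 6.12e-01 -7.80e-02  4.10e-02  2.82e+02  2.91e+02]
 [ 6.30e-01 -7.20e-02  6.30e-02  2.86e+02  2.91e+02]
 [ 6.31e-01 -6.70e-02  6.30e-02  2.88e+02  2.91e+02]
 [ 6.28e-01 -6.10e-02  5.80e-02  2.90e+02  2.91e+02]
 [ 6.19e-01 -4.70e-02  4.10e-02  2.94e+02  2.91e+02]
 [ 6.20e-01 -4.20e-02  4.10e-02  2.96e+02  2.91e+02]
 [ 6.21e-01 -3.70e-02  4.00e-02  2.98e+02  2.91e+02]
 [ 6.22e-01 -3.20e-02  4.00e-02  3.00e+02  2.91e+02]
 [ 6.30e-01 -6.90e-02  5.80e-02  2.87e+02  2.92e+02]]
```

View pics/f3.png

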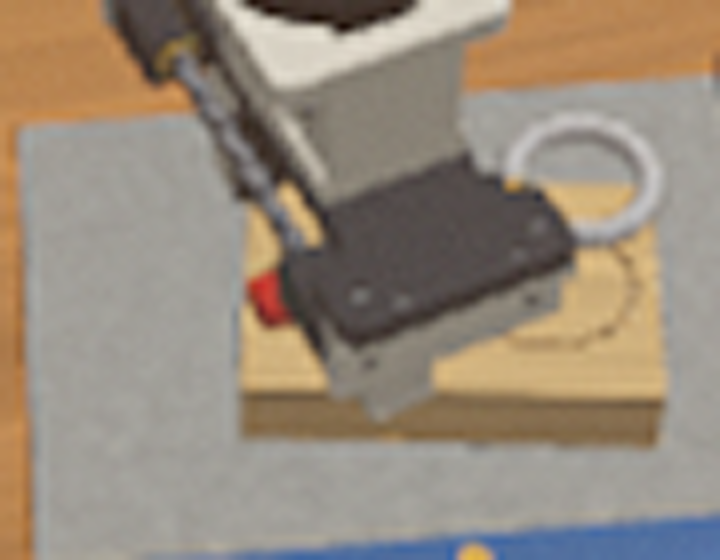

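Call:
{"method": "apply_moves", "body": {
  "commands": [
    {"grip": 0, "slide": [0, 0, 0.002], "roll": 0},
    {"grip": 0.5, "slide": [0, 0, 0.0025], "roll": 0},
    {"grip": 1, "slide": [0, 0, 0.0025], "roll": 0},
    {"grip": 1, "slide": [0, 0, 0.0025], "roll": 0},
    {"grip": 1, "slide": [0, 0, 0.0025], "roll": 0}
  ],
  "grip_force": 40
}}

```text
time_s: 8.3
tcp_pos: [0.5693, -0.0718, 0.0262]
eef_rot: [-180.0, -0.0, -76.7]
contact_force: [0.5, 0.2, 0.7]
gripper_width: 0.0531
```

Call:
{"method": "apply_moves", "body": {
  "commands": [
    {"grip": 1, "slide": [0, 0, 0], "roll": 0},
    {"grip": 1, "slide": [0, 0, 0], "roll": 0},
    {"grip": 1, "slide": [0, 0, 0], "roll": 0},
    {"grip": 1, "slide": [0, 0, 0], "roll": 0},
    {"grip": 1, "slide": [0, 0, 0], "roll": 0}
  ]
}}

```text
time_s: 8.93
tcp_pos: [0.5693, -0.0719, 0.0261]
eef_rot: [180.0, 0.0, -76.7]
contact_force: [0.1, -0.0, 0.4]
gripper_width: 0.0175
```

```bash
python3 go.py
```

```text
t 8.925 p [ 0.5693 -0.0719  0.0261] rot [180.     0.   -76.66] F [ 0.1 -0.   0.4] w 0.0175 j [ 12.3  21.2 -24.6  -0.  -44.2   1. ]
```

The width of 17.5 mm shows the handle is held. I lift and check.

Call:
{"method": "apply_moves", "body": {
  "commands": [
    {"grip": 1, "slide": [0, 0, -0.02], "roll": 0},
    {"grip": 1, "slide": [0, 0, -0.06], "roll": 0},
    {"grip": 1, "slide": [0, 0, -0.12], "roll": 0},
    {"grip": 1, "slide": [0, 0, -0.18], "roll": 0},
    {"grip": 1, "slide": [0, 0, -0.24], "roll": 0}
  ]
}}

```text
time_s: 9.55
tcp_pos: [0.5688, -0.0719, 0.2681]
eef_rot: [180.0, 0.0, -76.7]
contact_force: [1.3, 0.9, -1.3]
gripper_width: 0.0175
```

```bash
python3 - <<'E'
from h import *
for n in("scene","top"):
    im,d=capture(n);np.savez(f"cap2_{n}.npz",im=im,d=d);crop(im,200,100,340,220,5,f'pics/l_{n}.png')
E
python3 go.py
```

```text
t 9.65 p [ 0.5726 -0.0722  0.274 ] rot [-1.7932e+02 -1.6000e-01 -7.6620e+01] F [ 0.6 -0.2 -0.9] w 0.0173 j [ 12.3   8.7  -6.2   0.1 -74.4   1. ]
```

View pics/l_scene.png

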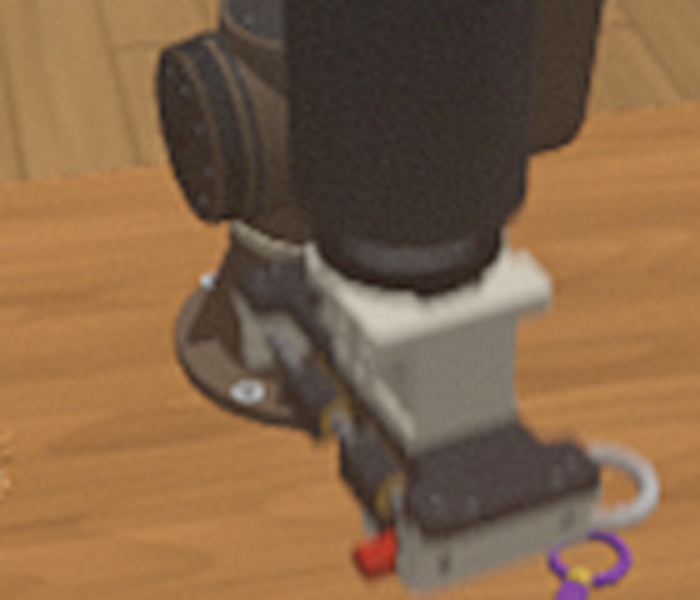

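View pics/l_top.png

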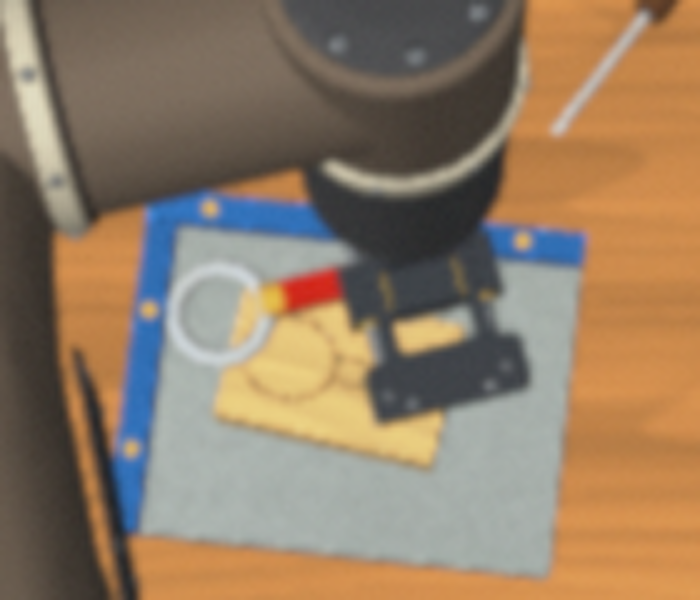

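The gauge is held level by its handle, with the ring at top-crop (220,313). I carry it towards the hook, turning it so the ring points at the post.

Call:
{"method": "apply_moves", "body": {
  "commands": [
    {"grip": 1, "slide": [-0.04, 0.009, 0], "roll": 9},
    {"grip": 1, "slide": [-0.08, 0.017, 0], "roll": 18},
    {"grip": 1, "slide": [-0.12, 0.026, 0], "roll": 27},
    {"grip": 1, "slide": [-0.16, 0.034, 0], "roll": 36},
    {"grip": 1, "slide": [-0.2, 0.043, 0], "roll": 45}
  ]
}}

```text
time_s: 10.28
tcp_pos: [0.4804, 0.1138, 0.2658]
eef_rot: [180.0, -0.0, -122.0]
contact_force: [0.6, -0.4, -0.7]
gripper_width: 0.0176
```

```bash
python3 go.py 0.3603 0.3761 0.27 175.9
```

```text
t 10.275 p [0.4804 0.1138 0.2658] rot [ 1.7999e+02 -1.0000e-02 -1.2196e+02] F [ 0.6 -0.4 -0.7] w 0.0176 j [ 36.2   1.1 -15.7  -0.  -73.3 -68.1]
slide -0.1589 0.2407 -0.0042 roll 62.14 dist 0.288
```

Call:
{"method": "apply_moves", "body": {
  "commands": [
    {"grip": 1, "slide": [-0.032, 0.048, -0.004], "roll": 10},
    {"grip": 1, "slide": [-0.064, 0.096, -0.004], "roll": 20},
    {"grip": 1, "slide": [-0.095, 0.144, -0.004], "roll": 30},
    {"grip": 1, "slide": [-0.127, 0.192, -0.004], "roll": 40},
    {"grip": 1, "slide": [-0.159, 0.24, -0.004], "roll": 50}
  ]
}}

```text
time_s: 10.9
tcp_pos: [0.3636, 0.3666, 0.27]
eef_rot: [180.0, 0.0, -169.9]
contact_force: [1.3, -0.7, -0.8]
gripper_width: 0.0176
```

```bash
python3 go.py 0.3603 0.3761 0.27 175.9
```

```text
t 10.9 p [0.3636 0.3666 0.27  ] rot [ 179.98    0.   -169.91] F [ 1.3 -0.7 -0.8] w 0.0176 j [  67.     3.2  -12.9   -0.   -73.9 -146.9]
slide 0.0016 0.0099 0.0 roll 14.19 dist 0.01
```

Call:
{"method": "apply_moves", "body": {
  "commands": [
    {"grip": 1, "slide": [0, 0, 0], "roll": 6},
    {"grip": 1, "slide": [0, 0, 0], "roll": 12.1},
    {"grip": 1, "slide": [0, 0, 0], "roll": 12.1},
    {"grip": 1, "slide": [0, 0, 0], "roll": 12.1}
  ]
}}

```text
time_s: 11.4
tcp_pos: [0.3648, 0.3651, 0.27]
eef_rot: [-180.0, -0.0, 178.4]
contact_force: [-1.4, -0.7, -0.2]
gripper_width: 0.0176
```

```bash
python3 go.py 0.3603 0.3761 0.27 175.9; cat > look.py <<'E'
import sys
from h import *
t=sys.argv[1]
for n in("scene","top"):
    im,d=capture(n);np.savez(f"cap_{n}.npz",im=im,d=d)
    crop(im,*((380,130,480,280) if n=='scene' else (90,120,210,240)),4 if n=='scene' else 5,f'pics/{t}_{n}.png')
E
python3 look.py h1; python3 go.py
```

```text
t 11.4 p [0.3648 0.3651 0.27  ] rot [-1.7999e+02 -1.0000e-02  1.7843e+02] F [-1.4 -0.7 -0.2] w 0.0176 j [  66.8    3.2  -12.9   -0.   -73.9 -158.4]
slide 0.0048 0.0109 0.0 roll 2.53 dist 0.012
t 11.5 p [0.3649 0.3651 0.2701] rot [180.    -0.   178.38] F [-1.  -0.1 -1.5] w 0.0176 j [  66.8    3.2  -12.9   -0.   -73.9 -158.4]
```

View pics/h1_scene.png

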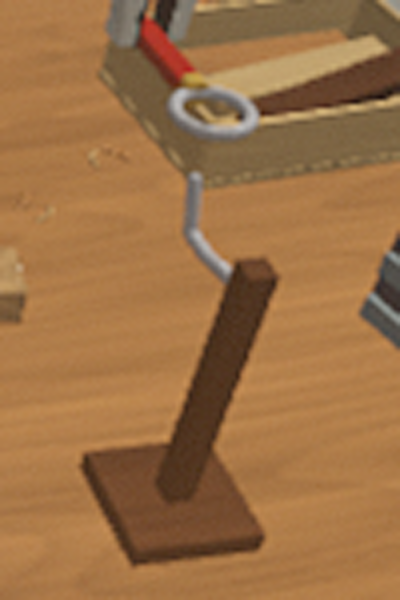

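View pics/h1_top.png

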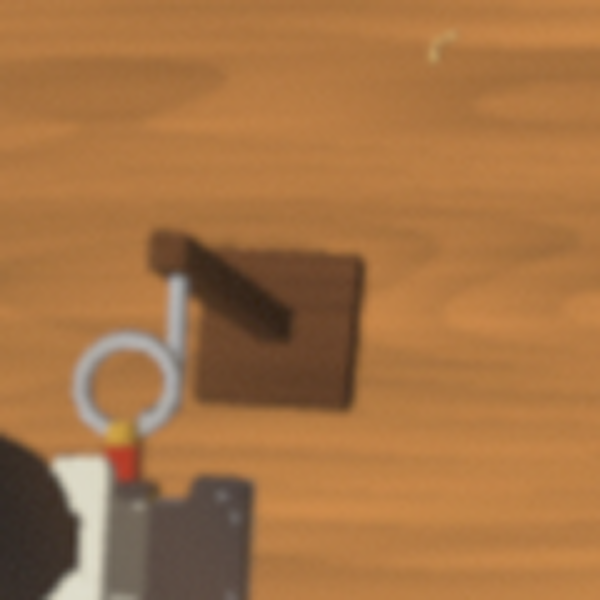

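```bash
cat >> h.py <<'E'
def tri(uvs,uvt):
    A=[];b=[]
    for n,uv in(("scene",uvs),("top",uvt)):
        c=get_calibration(n);d=c['R'].T@np.array([(uv[0]-c['mtx'][0,2])/c['mtx'][0,0],(uv[1]-c['mtx'][1,2])/c['mtx'][1,1],1]);d/=np.linalg.norm(d);o=-c['R'].T@c['t']
        M=np.eye(3)-np.outer(d,d);A.append(M);b.append(M@o)
    X=np.linalg.lstsq(np.vstack(A),np.hstack(b),rcond=None)[0];return X,np.linalg.norm(np.vstack(A)@X-np.hstack(b))
E
python3 - <<'E'
from h import *
print(tri((433.0,157.2),(115.2,196.8)))
for z in(.285,.298,.31): print(z,ray('scene',(433.0,157.2),z),ray('top',(115.2,196.8),z))
# hook tip: scene crop(194,177)/4 ; top from cap0 stt (143,490)/10+(105,155)
print('tip',tri((380+194/4-.5,130+177/4-.5),(105+143/10-.5,155+490/10-.5)))
# bend (scene (190,232)), top (200,450)
print('bend',tri((380+190/4-.5,130+232/4-.5),(105+196/10-.5,155+450/10-.5)))
f=np.load('cap_scene.npz');P,u,v=cloud('scene',f['d']);k=(P[:,2]>.27)&(P[:,2]<.33)&(abs(P[:,0]-.46)<.04)&(abs(P[:,1]-.37)<.05);print(k.sum(),np.percentile(P[k],[5,50,95],axis=0))
E
python3 go.py 0.3603 0.3761 0.27 175.9
```

```text
(array([0.46433819, 0.36201962, 0.29652852]), np.float64(0.001340246062714976))
0.285 [[0.44958216 0.374762  ]] [[0.46598422 0.36504816]]
0.298 [[0.46614455 0.36168753]] [[0.46364515 0.36059413]]
0.31 [[0.48143291 0.34961879]] [[0.46148601 0.35648271]]
tip (array([0.45604945, 0.37124304, 0.23527702]), np.float64(0.0005052419193186009))
bend (array([0.47306098, 0.36858684, 0.20051447]), np.float64(0.00010872274127817734))
218 [[0.42600605 0.33338931 0.29419872]
 [0.45853057 0.35639458 0.30047554]
 [0.49209434 0.38132091 0.30542918]]
t 11.5 p [0.3649 0.3651 0.2701] rot [180.    -0.   178.38] F [-1.  -0.1 -1.5] w 0.0176 j [  66.8    3.2  -12.9   -0.   -73.9 -158.4]
slide 0.0049 0.0109 0.0001 roll 2.48 dist 0.012
```

Triangulated ring centre: (0.4643, 0.3620, 0.2965). The reported pose predicts (0.4639, 0.3623, 0.298), so the two agree. Hook tip at (0.456, 0.371, 0.235), matching the stand fit. I move the ring over the tip.

```bash
python3 go.py 0.36 0.377 0.27 175.9
```

```text
t 11.5 p [0.3649 0.3651 0.2701] rot [180.    -0.   178.38] F [-1.  -0.1 -1.5] w 0.0176 j [  66.8    3.2  -12.9   -0.   -73.9 -158.4]
slide 0.0053 0.0118 0.0001 roll 2.48 dist 0.013
```

Call:
{"method": "apply_moves", "body": {
  "commands": [
    {"grip": 1, "slide": [0.005, 0.012, 0], "roll": 2.5},
    {"grip": 1, "slide": [0.005, 0.012, 0], "roll": 2.5},
    {"grip": 1, "slide": [0.005, 0.012, 0], "roll": 2.5}
  ]
}}

```text
time_s: 11.88
tcp_pos: [0.3602, 0.3771, 0.2701]
eef_rot: [-180.0, -0.0, 175.9]
contact_force: [-0.6, 1.5, -1.0]
gripper_width: 0.0174
```

```bash
python3 go.py 0.36 0.377 0.27 175.9
```

```text
t 11.875 p [0.3602 0.3771 0.2701] rot [-179.99   -0.    175.88] F [-0.6  1.5 -1. ] w 0.0174 j [  67.9    3.8  -12.3   -0.   -74.  -162. ]
slide 0.0002 -0.0001 0.0001 roll -0.02 dist 0.0
```

Call:
{"method": "apply_moves", "body": {
  "commands": [
    {"grip": 1, "slide": [0, 0, 0.025], "roll": 0},
    {"grip": 1, "slide": [0, 0, 0.05], "roll": 0},
    {"grip": 1, "slide": [0, 0, 0.065], "roll": 0},
    {"grip": 1, "slide": [0, 0, 0.075], "roll": 0},
    {"grip": 1, "slide": [0, 0, 0.075], "roll": 0}
  ]
}}

```text
time_s: 12.5
tcp_pos: [0.3602, 0.3772, 0.1949]
eef_rot: [-180.0, -0.0, 175.8]
contact_force: [0.6, -0.4, -0.4]
gripper_width: 0.0176
```

```bash
python3 look.py h2; python3 go.py
```

```text
t 12.6 p [0.3605 0.3778 0.1959] rot [1.7996e+02 3.0000e-02 1.7583e+02] F [ 0.6  0.1 -1.2] w 0.0177 j [  67.9    6.4  -19.2    0.   -64.4 -162.1]
```

View pics/h2_scene.png

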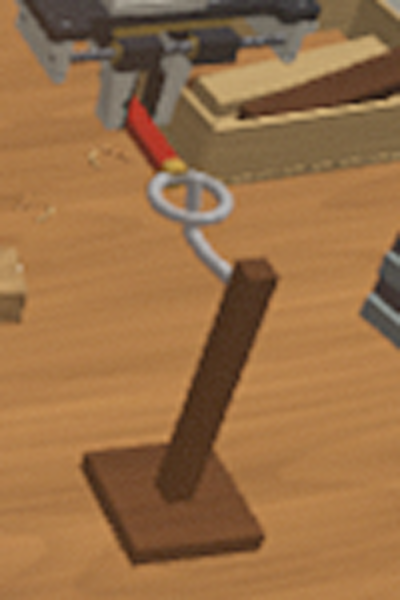

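View pics/h2_top.png

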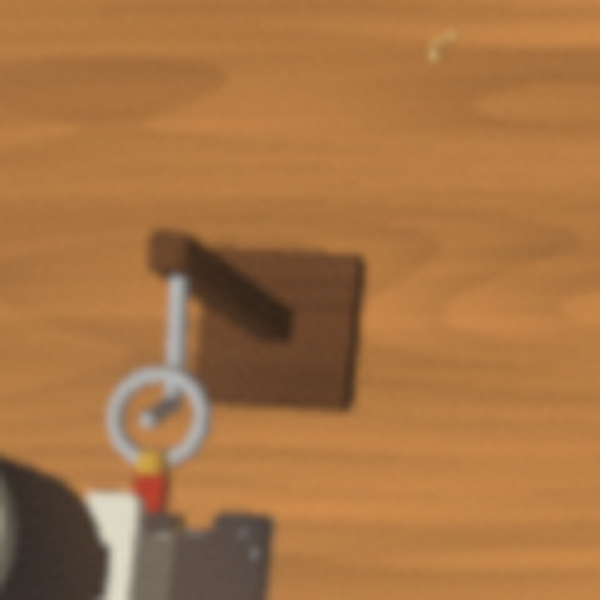

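Scene and top views both show the tip standing inside the ring (top crop (155,412) within the ring centred at (158,415)). I lower onto the bar in small steps.

Call:
{"method": "apply_moves", "body": {
  "commands": [
    {"grip": 1, "slide": [0, 0, 0.006], "roll": 0},
    {"grip": 1, "slide": [0, 0, 0.01], "roll": 0},
    {"grip": 1, "slide": [0, 0, 0.012], "roll": 0},
    {"grip": 1, "slide": [0, 0, 0.013], "roll": 0},
    {"grip": 1, "slide": [0, 0, 0.013], "roll": 0}
  ]
}}

```text
time_s: 13.22
tcp_pos: [0.3602, 0.3774, 0.1822]
eef_rot: [180.0, 0.0, 175.8]
contact_force: [-0.8, -0.4, -0.6]
gripper_width: 0.0175
```

```bash
python3 go.py
```

```text
t 13.225 p [0.3602 0.3774 0.1822] rot [180.     0.   175.82] F [-0.8 -0.4 -0.6] w 0.0175 j [  67.9    7.   -20.3    0.   -62.7 -162.1]
```

Call:
{"method": "apply_moves", "body": {
  "commands": [
    {"grip": 1, "slide": [0, 0, 0.002], "roll": 0},
    {"grip": 1, "slide": [0, 0, 0.004], "roll": 0},
    {"grip": 1, "slide": [0, 0, 0.008], "roll": 0},
    {"grip": 1, "slide": [-0.001, 0, 0.013], "roll": 0},
    {"grip": 1, "slide": [-0.001, 0, 0.018], "roll": 0}
  ],
  "grip_force": 4
}}

```text
time_s: 13.85
tcp_pos: [0.3614, 0.3774, 0.1638]
eef_rot: [180.0, 0.0, 175.8]
contact_force: [0.7, 0.8, -0.8]
gripper_width: 0.018
```

```bash
python3 look.py h3; python3 go.py
```

```text
t 13.95 p [0.3611 0.3771 0.1635] rot [-1.7995e+02 -2.0000e-02  1.7582e+02] F [ 1.  -0.1 -0.2] w 0.0179 j [  67.8    8.   -21.8   -0.   -60.3 -162. ]
```

View pics/h3_scene.png

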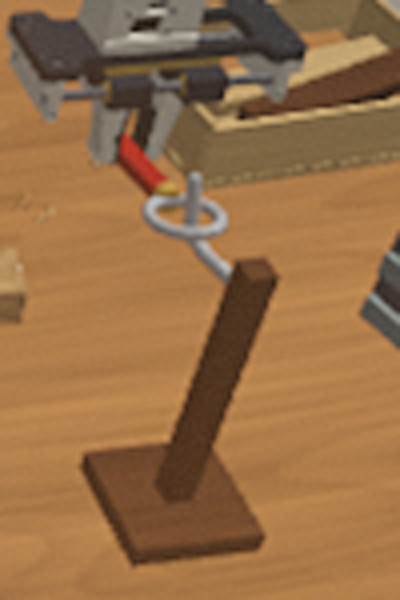

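View pics/h3_top.png

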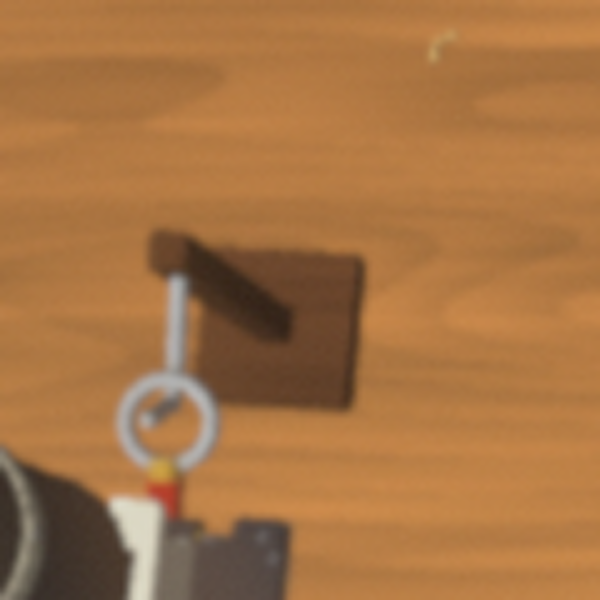

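Call:
{"method": "apply_moves", "body": {
  "commands": [
    {"grip": 1, "slide": [-0.002, 0, 0.007], "roll": 0},
    {"grip": 1, "slide": [-0.003, 0, 0.013], "roll": 0},
    {"grip": 1, "slide": [-0.006, 0, 0.02], "roll": 0},
    {"grip": 1, "slide": [-0.008, 0, 0.027], "roll": 0},
    {"grip": 1, "slide": [-0.01, 0, 0.033], "roll": 0}
  ]
}}

```text
time_s: 14.58
tcp_pos: [0.3714, 0.3766, 0.1307]
eef_rot: [-180.0, 0.0, 175.8]
contact_force: [1.5, -0.0, 0.3]
gripper_width: 0.0183
```

```bash
python3 look.py h4; python3 go.py
```

```text
t 14.675 p [0.3712 0.3763 0.1304] rot [-1.7994e+02 -3.0000e-02  1.7580e+02] F [-0.4  0.3 -0.7] w 0.0179 j [  66.7   10.4  -23.6   -0.   -56.1 -160.9]
```

View pics/h4_scene.png

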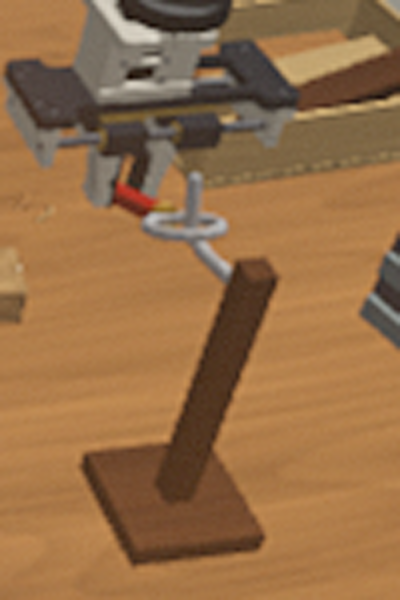

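View pics/h4_top.png

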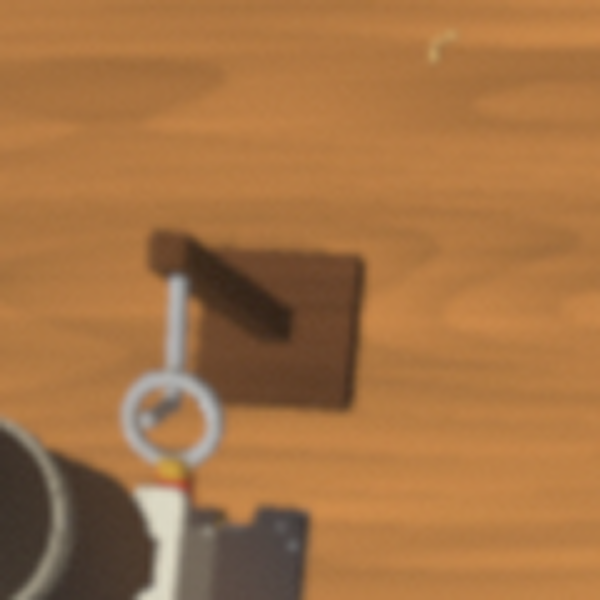

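The gauge is pivoting on the hook as planned. I continue the arc to about 45°.

Call:
{"method": "apply_moves", "body": {
  "commands": [
    {"grip": 1, "slide": [-0.004, 0, 0.008], "roll": 0},
    {"grip": 1, "slide": [-0.008, 0, 0.016], "roll": 0},
    {"grip": 1, "slide": [-0.014, 0, 0.024], "roll": 0},
    {"grip": 1, "slide": [-0.02, 0, 0.032], "roll": 0},
    {"grip": 1, "slide": [-0.025, 0, 0.037], "roll": 0}
  ]
}}

```text
time_s: 15.3
tcp_pos: [0.3964, 0.3746, 0.0934]
eef_rot: [-180.0, -0.0, 175.8]
contact_force: [-0.1, -0.1, -0.7]
gripper_width: 0.0179
```

```bash
python3 look.py h5; python3 go.py
```

```text
t 15.4 p [0.3965 0.3744 0.0934] rot [-1.7994e+02 -2.0000e-02  1.7578e+02] F [ 0.1  0.4 -0.1] w 0.0179 j [  64.    14.2  -24.2    0.   -51.7 -158.2]
```

View pics/h5_scene.png

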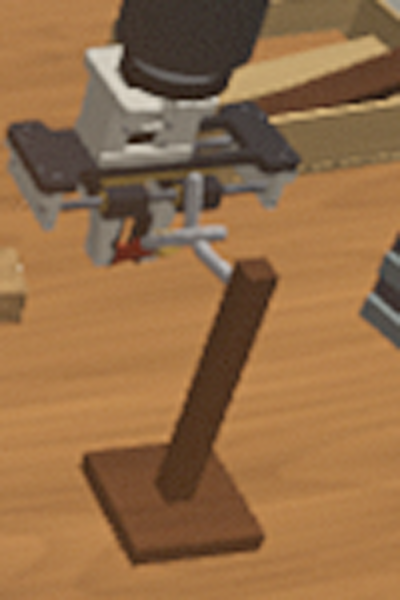

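View pics/h5_top.png

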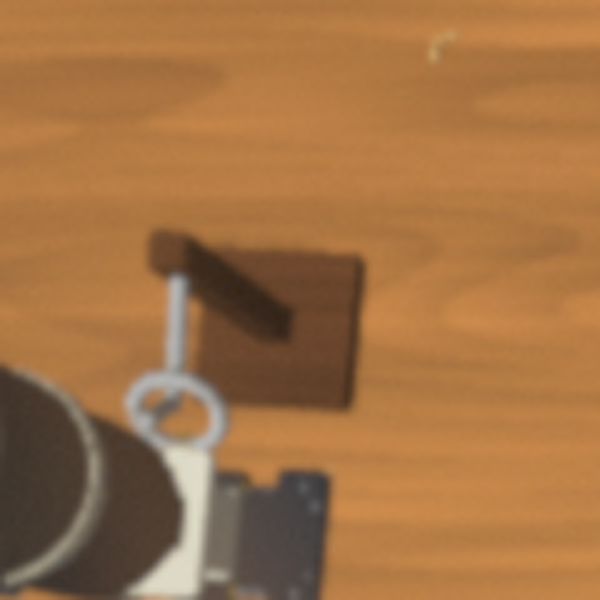

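Tilt is about 45° with the ring seated. I release by opening only slightly, so the fingers guide the swing.

Call:
{"method": "apply_moves", "body": {
  "commands": [
    {"grip": 0.65, "slide": [0, 0, 0], "roll": 0},
    {"grip": 0.65, "slide": [0, 0, 0], "roll": 0},
    {"grip": 0.65, "slide": [0, 0, 0], "roll": 0},
    {"grip": 0.65, "slide": [0, 0, 0], "roll": 0},
    {"grip": 0.65, "slide": [0, 0, 0], "roll": 0}
  ]
}}

```text
time_s: 16.02
tcp_pos: [0.396, 0.3748, 0.0942]
eef_rot: [180.0, 0.0, 175.8]
contact_force: [0.1, -0.3, -1.2]
gripper_width: 0.0308
```

```bash
python3 look.py h6; python3 go.py
```

```text
t 16.125 p [0.3961 0.3748 0.0942] rot [180.     0.   175.82] F [-0.5 -0.7 -0.2] w 0.0305 j [  64.    14.1  -24.2   -0.   -51.7 -158.2]
```

View pics/h6_scene.png

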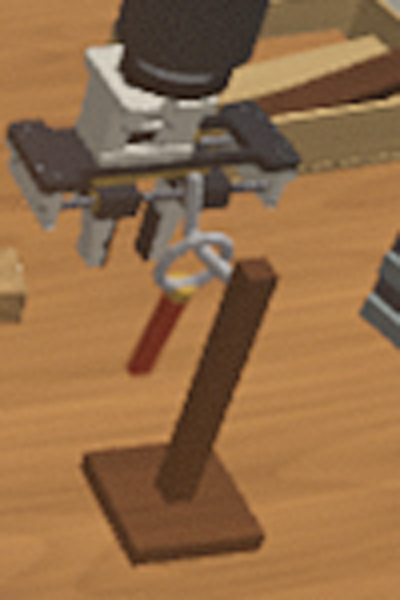

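View pics/h6_top.png

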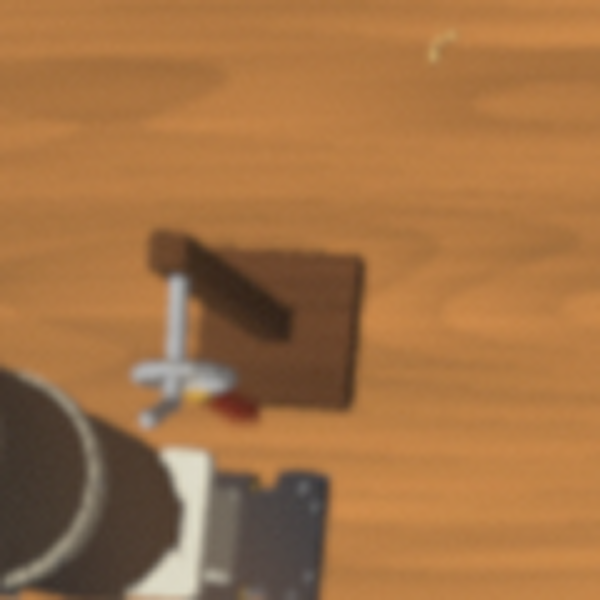

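The gauge hangs by its ring with the tip in front (scene crop (195,260)). I back straight away from the hook.

Call:
{"method": "apply_moves", "body": {
  "commands": [
    {"grip": 0.4, "slide": [0.02, 0, 0], "roll": 0},
    {"grip": 0.2, "slide": [0.05, 0, 0], "roll": 0},
    {"grip": 0.2, "slide": [0.09, 0, 0], "roll": 0},
    {"grip": 0.2, "slide": [0.11, 0, -0.03], "roll": 0},
    {"grip": 0.2, "slide": [0.11, 0, -0.08], "roll": 0}
  ],
  "grip_force": 40
}}

```text
time_s: 16.75
tcp_pos: [0.284, 0.3815, 0.1739]
eef_rot: [-179.8, -0.1, 175.9]
contact_force: [0.4, 1.7, 0.3]
gripper_width: 0.0692
```

```bash
python3 look.py h7; python3 go.py 0.49 -0.017 0.15 172.75;
```

```text
t 16.85 p [0.2866 0.3858 0.1794] rot [1.7951e+02 1.7000e-01 1.7595e+02] F [ 0.3  1.4 -0.5] w 0.0699 j [ 7.700e+01  2.700e+00 -2.560e+01  1.000e-01 -6.120e+01 -1.711e+02]
slide -0.2313 -0.3874 0.0294 roll 3.2 dist 0.452
```

View pics/h7_scene.png

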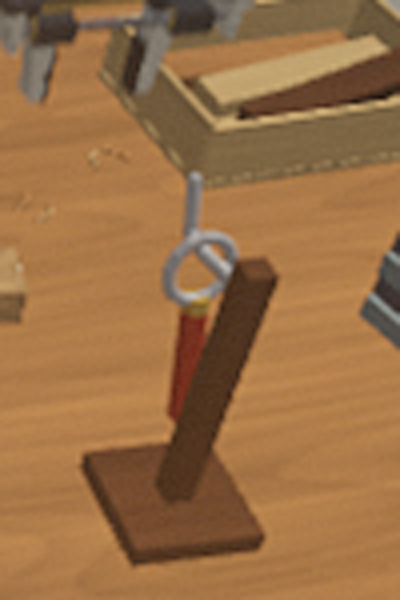

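The gauge hangs from the hook, swinging a little. I go to the jig's near side.

Call:
{"method": "apply_moves", "body": {
  "commands": [
    {"grip": 0.2, "slide": [-0.029, -0.048, 0], "roll": 0},
    {"grip": 0.2, "slide": [-0.058, -0.097, 0], "roll": 0},
    {"grip": 0.2, "slide": [-0.087, -0.145, 0], "roll": 0},
    {"grip": 0.2, "slide": [-0.116, -0.193, 0], "roll": 0},
    {"grip": 0.2, "slide": [-0.145, -0.24, 0.01], "roll": 1}
  ]
}}

```text
time_s: 17.48
tcp_pos: [0.414, 0.1319, 0.1649]
eef_rot: [179.9, 0.1, 174.8]
contact_force: [0.5, 0.9, 0.2]
gripper_width: 0.0702
```

```bash
python3 go.py 0.49 -0.017 0.09 172.75
```

```text
t 17.475 p [0.414  0.1319 0.1649] rot [1.7988e+02 1.1000e-01 1.7484e+02] F [0.5 0.9 0.2] w 0.0702 j [  43.9   -1.1  -31.5    0.   -59.4 -139. ]
slide -0.0891 -0.1414 0.0749 roll 2.09 dist 0.183
```

Call:
{"method": "apply_moves", "body": {
  "commands": [
    {"grip": 0.2, "slide": [-0.028, -0.046, 0.015], "roll": 1},
    {"grip": 0.2, "slide": [-0.057, -0.092, 0.03], "roll": 2},
    {"grip": 0.2, "slide": [-0.085, -0.134, 0.05], "roll": 2.1},
    {"grip": 0.2, "slide": [-0.087, -0.137, 0.075], "roll": 2.1},
    {"grip": 0.2, "slide": [-0.087, -0.137, 0.075], "roll": 2.1}
  ]
}}

```text
time_s: 18.1
tcp_pos: [0.4859, -0.0122, 0.0875]
eef_rot: [-179.9, -0.2, 172.6]
contact_force: [0.3, 0.6, -0.6]
gripper_width: 0.0699
```

```bash
cat > blank.py <<'E'
import sys
from fitall import *
for n in("scene","top"):
    im,d=capture(n);np.savez(f"cap_{n}.npz",im=im,d=d);roi=ROI[n];v0,v1,u0,u1=roi
    crop(im,u0,v0,u1,v1,5.5,f'pics/{sys.argv[1]}_{n}.png')
E
python3 blank.py b1;python3 go.py 0.49 -0.017 0.09 172.75
```

```text
t 18.2 p [ 0.4876 -0.011   0.0897] rot [-1.7999e+02  1.0000e-02  1.7275e+02] F [ 1.5  0.1 -0. ] w 0.0702 j [  21.9    9.2  -31.4    0.   -49.4 -119.1]
slide -0.0031 -0.0057 -0.0003 roll 0.0 dist 0.006
```

View pics/b1_scene.png

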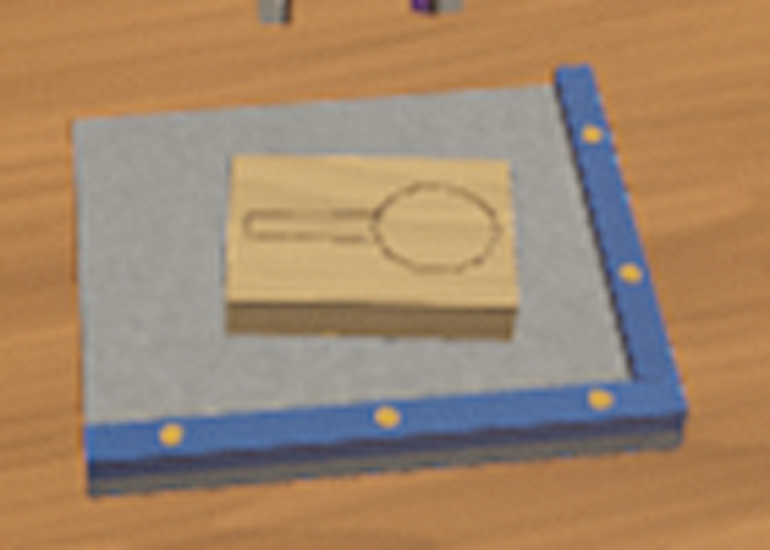

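View pics/b1_top.png

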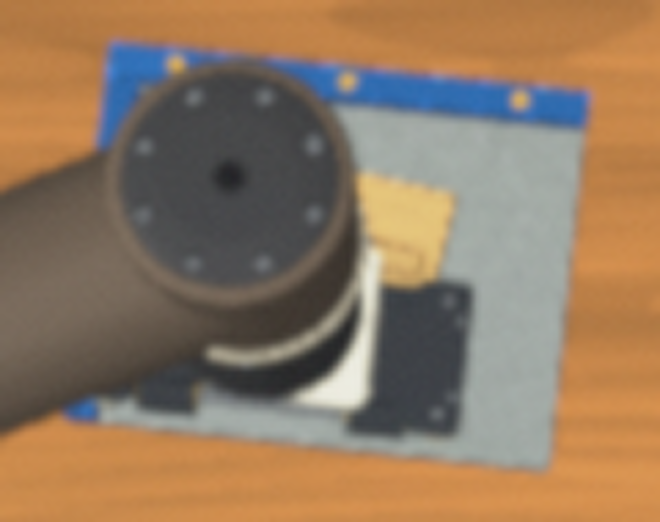

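```bash
cat > bfit.py <<'E'
from fitall import *
JP=np.array([.574,-.033,np.radians(-7.25)])
def bfit(n='scene',p0=(.576,-.028,-.25)):
    im=np.load(f'cap_{n}.npz')['im'];roi=ROI[n];v0,v1,u0,u1=roi
    h=cv2.cvtColor(im,cv2.COLOR_RGB2HSV).astype(int);H,Sa=h[...,0],h[...,1]
    J=render(n,[box(-.108,.118,-.138,.13,.018,.018),box(-.108,.09,-.138,.12,.018,.05)],JP,None,roi)>.9
    m=((H>8)&(H<26)&(Sa>60))[v0:v1,u0:u1]&J
    m=cv2.morphologyEx(m.astype(np.uint8),cv2.MORPH_CLOSE,np.ones((3,3)))
    nl,lab,st,_=cv2.connectedComponentsWithStats(m);k=1+np.argmax(st[1:,4]);M=(lab==k)
    B=[box(-.045,.045,-.07,.07,.018,.048)]
    p,e=nm(lambda p:np.abs(render(n,B,p,None,roi)-M).sum()/M.sum(),p0,(.006,.006,.05))
    c,s=np.cos(JP[2]),np.sin(JP[2]);dx=p[:2]-JP[:2];l=np.array([c*dx[0]+s*dx[1],-s*dx[0]+c*dx[1]])*1000
    print(n,'blank',p[:2].round(4),np.degrees(p[2]).round(2),'err',round(e,3),'local mm',l.round(1),'(home 45,50) dyaw',np.degrees(p[2]-JP[2]).round(2),M.sum())
    return p
if __name__=='__main__':
    import sys
    for n in sys.argv[1:]: bfit(n)
E
python3 bfit.py scene
```

```text
scene blank [ 0.5763 -0.0284] -14.63 err 0.033 local mm [1.7 4.8] (home 45,50) dyaw -7.38 1705
```

Call:
{"method": "apply_moves", "body": {
  "commands": [
    {"grip": 0.2, "slide": [-0.003, -0.006, 0.03], "roll": 0},
    {"grip": 0.2, "slide": [-0.003, -0.006, 0.06], "roll": 0},
    {"grip": 0.2, "slide": [-0.003, -0.006, 0.078], "roll": 0},
    {"grip": 0.2, "slide": [-0.003, -0.006, 0.085], "roll": 0},
    {"grip": 0.2, "slide": [-0.003, -0.006, 0.085], "roll": 0}
  ]
}}

```text
time_s: 18.82
tcp_pos: [0.4904, -0.017, 0.0049]
eef_rot: [180.0, 0.1, 172.8]
contact_force: [-1.4, -0.9, 0.6]
gripper_width: 0.0704
```

```bash
python3 blank.py b2; python3 bfit.py scene;python3 go.py 0.49 -0.017 0.004 172.75; python3 - <<'E'
from h import *
f=np.load('cap_scene.npz');P,u,v=cloud('scene',f['d'])
k=(P[:,0]>.44)&(P[:,0]<.53)&(abs(P[:,1])<.11)&(P[:,2]>.03)&(P[:,2]<.085);
print(k.sum(),np.percentile(P[k],[2,50,98],axis=0).round(3))
b=(P[:,0]>.43)&(P[:,0]<.56)&(abs(P[:,1])<.13)&(P[:,2]>.085)&(P[:,2]<.2);print(np.percentile(P[b],[0,1,5,50,99],axis=0).round(3))
E
```

```text
scene blank [ 0.5761 -0.0284] -14.63 err 0.034 local mm [1.5 4.8] (home 45,50) dyaw -7.38 1702
t 18.925 p [ 0.4907 -0.0172  0.0053] rot [1.7996e+02 1.0000e-01 1.7276e+02] F [0.6 0.  0.1] w 0.0703 j [  21.    16.5  -36.3    0.   -37.1 -118.2]
slide 0.0008 0.0001 0.0013 roll 0.01 dist 0.001
226 [[ 0.487 -0.084  0.031]
 [ 0.507  0.018  0.047]
 [ 0.529  0.109  0.078]]
[[ 0.44  -0.118  0.086]
 [ 0.449 -0.114  0.099]
 [ 0.465 -0.107  0.107]
 [ 0.512 -0.034  0.136]
 [ 0.541  0.074  0.198]]
```

View pics/b2_scene.png

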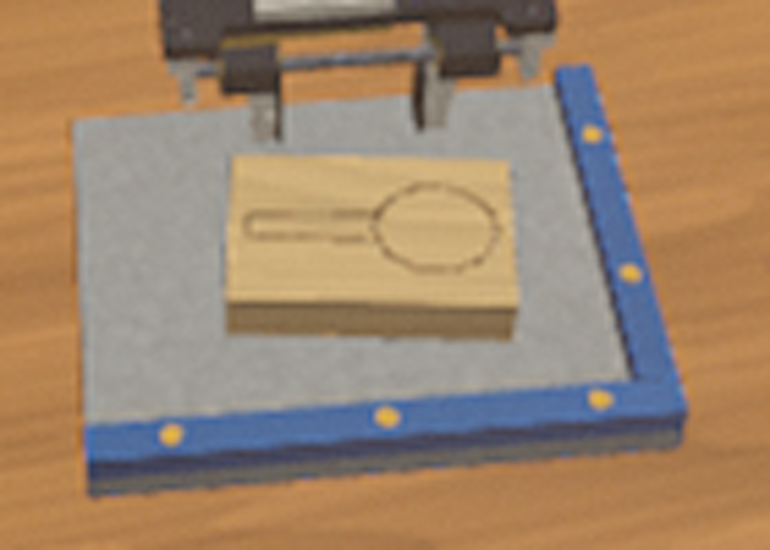

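Blank confirmed at jig-local (1.5, 4.8) mm, 7.4° askew. The fingers are down on its near side (scene crop (270,140) and (430,130)). I push towards the long fence.

Call:
{"method": "apply_moves", "body": {
  "commands": [
    {"grip": 0.2, "slide": [-0.015, 0, 0.001], "roll": 0},
    {"grip": 0.2, "slide": [-0.025, 0, 0.001], "roll": 0},
    {"grip": 0.2, "slide": [-0.032, 0, 0.001], "roll": 0},
    {"grip": 0.2, "slide": [-0.039, 0, 0.001], "roll": 0},
    {"grip": 0.2, "slide": [-0.046, 0, 0.001], "roll": 0}
  ]
}}

```text
time_s: 19.55
tcp_pos: [0.5359, -0.0237, 0.003]
eef_rot: [-180.0, -0.0, 172.7]
contact_force: [-0.1, -0.3, -0.9]
gripper_width: 0.0701
```

```bash
python3 blank.py b3; python3 bfit.py scene;python3 go.py
```

```text
scene blank [ 0.5933 -0.0258] -7.42 err 0.068 local mm [18.2  9.5] (home 45,50) dyaw -0.17 1816
t 19.65 p [ 0.5367 -0.0236  0.0031] rot [1.7999e+02 5.0000e-02 1.7272e+02] F [ 0.4 -1.  -0.4] w 0.0699 j [  18.4   20.3  -30.5    0.   -39.2 -115.7]
```

View pics/b3_scene.png

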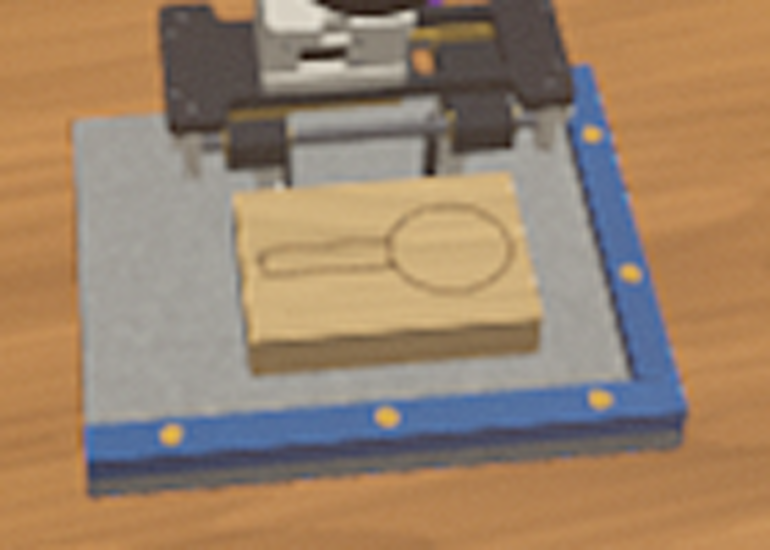

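It rotated square (dyaw -0.2°). About 27 mm remain to the fence.

Call:
{"method": "apply_moves", "body": {
  "commands": [
    {"grip": 0.2, "slide": [-0.006, 0, 0], "roll": 0},
    {"grip": 0.2, "slide": [-0.012, 0, 0], "roll": 0},
    {"grip": 0.2, "slide": [-0.018, 0, 0], "roll": 0},
    {"grip": 0.2, "slide": [-0.023, 0, 0], "roll": 0},
    {"grip": 0.2, "slide": [-0.025, 0, 0], "roll": 0}
  ]
}}

```text
time_s: 20.27
tcp_pos: [0.5605, -0.0268, 0.0031]
eef_rot: [-180.0, -0.0, 172.7]
contact_force: [-3.0, 1.2, 2.2]
gripper_width: 0.0701
```

```bash
python3 go.py
```

```text
t 20.275 p [ 0.5605 -0.0268  0.0031] rot [-1.7999e+02 -2.0000e-02  1.7271e+02] F [-3.   1.2  2.2] w 0.0701 j [  17.2   22.1  -27.4   -0.   -40.6 -114.5]
```

Call:
{"method": "apply_moves", "body": {
  "commands": [
    {"grip": 0.2, "slide": [-0.001, 0, 0], "roll": 0},
    {"grip": 0.2, "slide": [-0.002, 0, 0], "roll": 0},
    {"grip": 0.2, "slide": [-0.002, 0, 0], "roll": 0}
  ]
}}

```text
time_s: 20.65
tcp_pos: [0.5622, -0.027, 0.0031]
eef_rot: [-180.0, -0.0, 172.7]
contact_force: [-2.8, 0.9, 0.3]
gripper_width: 0.0701
```

```bash
python3 go.py
```

```text
t 20.65 p [ 0.5622 -0.027   0.0031] rot [-1.8000e+02 -1.0000e-02  1.7271e+02] F [-2.8  0.9  0.3] w 0.0701 j [  17.2   22.2  -27.2   -0.   -40.7 -114.5]
```

Call:
{"method": "apply_moves", "body": {
  "commands": [
    {"grip": 0.2, "slide": [-0.001, 0, 0], "roll": 0},
    {"grip": 0.2, "slide": [-0.001, 0, 0], "roll": 0}
  ]
}}

```text
time_s: 20.9
tcp_pos: [0.5621, -0.0271, 0.003]
eef_rot: [-180.0, -0.1, 172.7]
contact_force: [-6.5, 3.0, 4.6]
gripper_width: 0.0697
```

```bash
python3 blank.py b4; python3 bfit.py scene;python3 go.py
```

```text
scene blank [ 0.611  -0.0278] -7.21 err 0.235 local mm [36.   9.9] (home 45,50) dyaw 0.04 1975
t 21.0 p [ 0.5622 -0.0271  0.0031] rot [-1.7999e+02 -1.0000e-01  1.7271e+02] F [-6.4  2.   3.9] w 0.0701 j [  17.1   22.2  -27.1   -0.   -40.8 -114.4]
```

View pics/b4_scene.png

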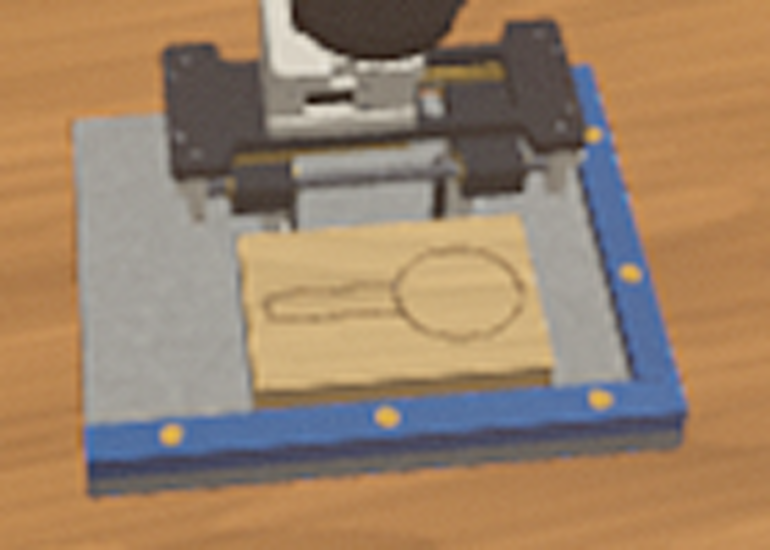

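The TCP stopped and force rose to about 7 N, so the blank is against the long fence. I back off and go round to its near end (-y) for the second push.

Call:
{"method": "apply_moves", "body": {
  "commands": [
    {"grip": 0.2, "slide": [0.015, 0, 0], "roll": 0},
    {"grip": 0.3, "slide": [0.03, 0, -0.03], "roll": 0},
    {"grip": 0.4, "slide": [0.03, 0, -0.08], "roll": 0},
    {"grip": 0.5, "slide": [0.03, -0.02, -0.1], "roll": -10},
    {"grip": 0.66, "slide": [0.03, -0.04, -0.1], "roll": -20}
  ]
}}

```text
time_s: 21.62
tcp_pos: [0.5298, -0.0629, 0.1056]
eef_rot: [-180.0, 0.3, -166.9]
contact_force: [0.1, 0.2, -0.1]
gripper_width: 0.0391
```

```bash
python3 go.py 0.6038 -0.1396 0.1 -97.25; python3 - <<'E'
from h import *
print(boxes_of('pot','top')[:2],[w('top',x['position']) for x in boxes_of('pot','top')[:1]])
E
```

```text
t 21.625 p [ 0.5298 -0.0629  0.1056] rot [-179.98    0.32 -166.9 ] F [ 0.1  0.2 -0.1] w 0.0391 j [ 14.3  12.1 -25.1   0.  -52.4 -91.2]
slide -0.0547 -0.0915 0.0056 roll -69.65 dist 0.107
[] []
```

Call:
{"method": "apply_moves", "body": {
  "commands": [
    {"grip": 0.66, "slide": [-0.011, -0.018, 0], "roll": -10},
    {"grip": 0.66, "slide": [-0.022, -0.036, 0], "roll": -20},
    {"grip": 0.66, "slide": [-0.033, -0.054, 0], "roll": -30},
    {"grip": 0.66, "slide": [-0.044, -0.072, 0], "roll": -40},
    {"grip": 0.66, "slide": [-0.054, -0.09, 0], "roll": -50}
  ]
}}

```text
time_s: 22.35
tcp_pos: [0.6014, -0.1388, 0.1028]
eef_rot: [-180.0, 0.0, -117.1]
contact_force: [-0.1, 0.8, 0.0]
gripper_width: 0.0298
```

```bash
python3 go.py 0.6038 -0.1396 0.1 -97.25
```

```text
t 22.35 p [ 0.6014 -0.1388  0.1028] rot [-179.99    0.   -117.14] F [-0.1  0.8  0. ] w 0.0298 j [  5.1  19.8 -14.5   0.  -55.7 -32.3]
slide -0.0004 -0.0025 0.0028 roll -19.89 dist 0.004
```

Call:
{"method": "apply_moves", "body": {
  "commands": [
    {"grip": 0.66, "slide": [0, -0.002, 0], "roll": -10},
    {"grip": 0.66, "slide": [0, -0.002, 0], "roll": -19.9},
    {"grip": 0.66, "slide": [0, -0.002, 0.01], "roll": -19.9},
    {"grip": 0.66, "slide": [0, -0.002, 0.02], "roll": -19.9}
  ]
}}

```text
time_s: 22.85
tcp_pos: [0.6024, -0.1394, 0.0821]
eef_rot: [180.0, 0.0, -97.7]
contact_force: [-0.5, 0.8, -0.4]
gripper_width: 0.0295
```

```bash
python3 blank.py b5; python3 go.py 0.6038 -0.1396 0.004 -97.25
```

```text
t 22.95 p [ 0.6015 -0.1395  0.0812] rot [ 1.7984e+02 -1.0000e-02 -9.7580e+01] F [-0.7  0.   0.1] w 0.03 j [  5.   21.1 -15.7  -0.  -53.4 -12.6]
slide -0.0002 -0.0022 0.0772 roll -0.33 dist 0.077
```

View pics/b5_scene.png

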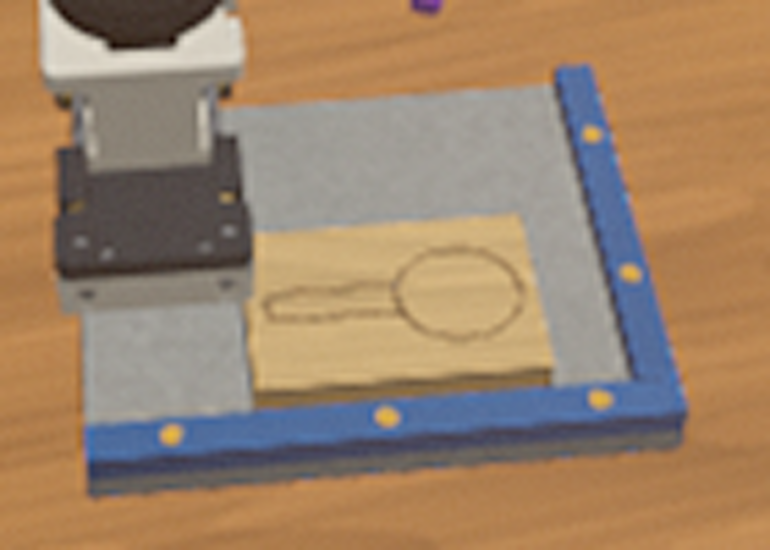

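View pics/b5_top.png

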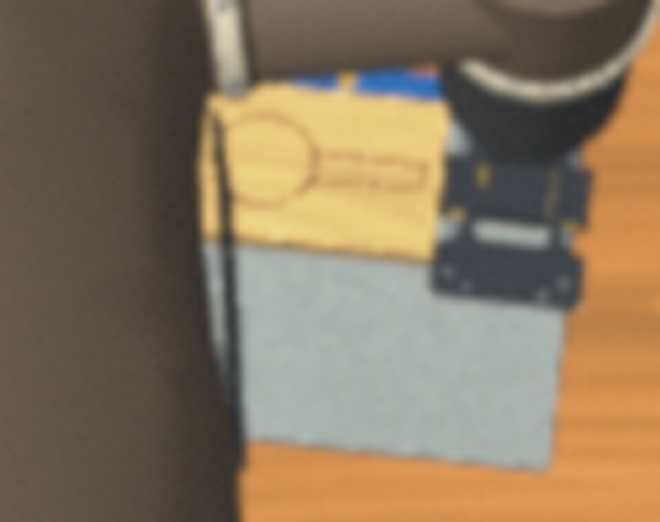

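The gripper stands clear beside the near end. I lower it.

Call:
{"method": "apply_moves", "body": {
  "commands": [
    {"grip": 0.66, "slide": [0, -0.002, 0.03], "roll": -0.3},
    {"grip": 0.66, "slide": [0, -0.002, 0.055], "roll": -0.3},
    {"grip": 0.66, "slide": [0, -0.002, 0.072], "roll": -0.3},
    {"grip": 0.66, "slide": [0, -0.002, 0.077], "roll": -0.3},
    {"grip": 0.66, "slide": [0, -0.002, 0.077], "roll": -0.3}
  ]
}}

```text
time_s: 23.58
tcp_pos: [0.605, -0.1401, 0.0064]
eef_rot: [-180.0, -0.0, -97.1]
contact_force: [-0.4, 0.1, 0.1]
gripper_width: 0.0298
```

```bash
python3 go.py 0.6038 -0.1396 0.004 -97.25
```

```text
t 23.575 p [ 0.605  -0.1401  0.0064] rot [-1.7999e+02 -1.0000e-02 -9.7100e+01] F [-0.4  0.1  0.1] w 0.0298 j [  5.   26.2 -19.3   0.  -44.4 -12.1]
slide -0.0004 0.0013 0.0024 roll 0.15 dist 0.003
```

Call:
{"method": "apply_moves", "body": {
  "commands": [
    {"grip": 0.66, "slide": [-0.015, 0.001, 0.002], "roll": 0.15},
    {"grip": 0.66, "slide": [-0.026, 0.001, 0.002], "roll": 0.15},
    {"grip": 0.66, "slide": [-0.033, 0.001, 0.002], "roll": 0.15},
    {"grip": 0.66, "slide": [-0.04, 0.001, 0.002], "roll": 0.15},
    {"grip": 0.66, "slide": [-0.047, 0.001, 0.002], "roll": 0.15}
  ]
}}

```text
time_s: 24.2
tcp_pos: [0.6098, -0.0931, 0.0045]
eef_rot: [-180.0, -0.0, -97.2]
contact_force: [-0.8, -2.7, 2.6]
gripper_width: 0.0299
```

```bash
python3 blank.py b6; python3 go.py 0.6038 -0.1396 0.004 -97.25
```

```text
t 24.3 p [ 0.6098 -0.0925  0.0042] rot [-1.7999e+02  2.0000e-02 -9.7210e+01] F [-0.3  0.4 -0.2] w 0.0299 j [  9.5  26.1 -20.   -0.  -43.9 -16.7]
slide 0.0474 0.0 0.0002 roll 0.04 dist 0.047
```

View pics/b6_scene.png

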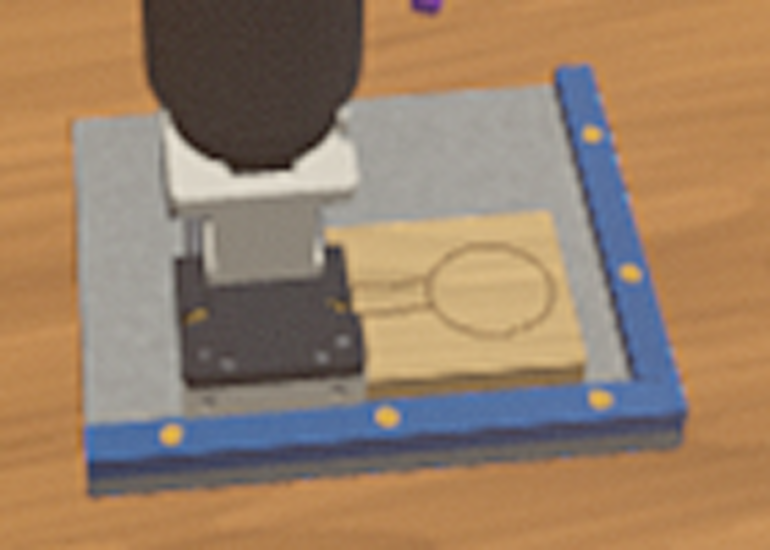

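Call:
{"method": "apply_moves", "body": {
  "commands": [
    {"grip": 0.66, "slide": [-0.006, 0, 0], "roll": 0},
    {"grip": 0.66, "slide": [-0.012, 0, 0], "roll": 0},
    {"grip": 0.66, "slide": [-0.017, 0, 0], "roll": 0},
    {"grip": 0.66, "slide": [-0.021, 0, 0], "roll": 0},
    {"grip": 0.66, "slide": [-0.022, 0, 0], "roll": 0}
  ]
}}

```text
time_s: 24.92
tcp_pos: [0.6123, -0.0712, 0.0041]
eef_rot: [180.0, 0.0, -97.2]
contact_force: [0.4, -1.6, 0.3]
gripper_width: 0.0298
```

Call:
{"method": "apply_moves", "body": {
  "commands": [
    {"grip": 0.66, "slide": [-0.001, 0, 0], "roll": 0},
    {"grip": 0.66, "slide": [-0.001, 0, 0], "roll": 0}
  ]
}}

```text
time_s: 25.18
tcp_pos: [0.6125, -0.0704, 0.0041]
eef_rot: [-180.0, 0.0, -97.2]
contact_force: [-0.1, -0.7, 0.1]
gripper_width: 0.0298
```

```bash
python3 go.py 0.6038 -0.1396 0.004 -97.25
```

```text
t 25.175 p [ 0.6125 -0.0704  0.0041] rot [-1.800e+02  1.000e-02 -9.724e+01] F [-0.1 -0.7  0.1] w 0.0298 j [ 11.6  26.1 -20.   -0.  -43.9 -18.8]
slide 0.0698 -0.0001 0.0001 roll 0.01 dist 0.07
```

Call:
{"method": "apply_moves", "body": {
  "commands": [
    {"grip": 0.66, "slide": [-0.001, 0, 0], "roll": 0},
    {"grip": 0.66, "slide": [-0.002, 0, 0], "roll": 0},
    {"grip": 0.66, "slide": [-0.002, 0, 0], "roll": 0}
  ]
}}

```text
time_s: 25.55
tcp_pos: [0.6126, -0.0687, 0.0041]
eef_rot: [180.0, -0.0, -97.2]
contact_force: [-0.8, -2.1, -0.4]
gripper_width: 0.0298
```

Call:
{"method": "apply_moves", "body": {
  "commands": [
    {"grip": 0.66, "slide": [-0.001, 0, 0], "roll": 0},
    {"grip": 0.66, "slide": [-0.001, 0, 0], "roll": 0}
  ]
}}

```text
time_s: 25.8
tcp_pos: [0.6125, -0.0686, 0.0042]
eef_rot: [180.0, -0.1, -97.3]
contact_force: [0.7, -8.0, -0.3]
gripper_width: 0.0298
```

```bash
python3 blank.py b7; python3 go.py 0.6038 -0.1396 0.004 -97.25
```

```text
t 25.9 p [ 0.6125 -0.0686  0.0042] rot [ 1.7997e+02 -6.0000e-02 -9.7250e+01] F [ 0.6 -6.9 -0.1] w 0.0296 j [ 11.8  26.1 -20.    0.1 -43.9 -19.1]
slide 0.0715 -0.0003 0.0002 roll 0.0 dist 0.072
```

View pics/b7_scene.png

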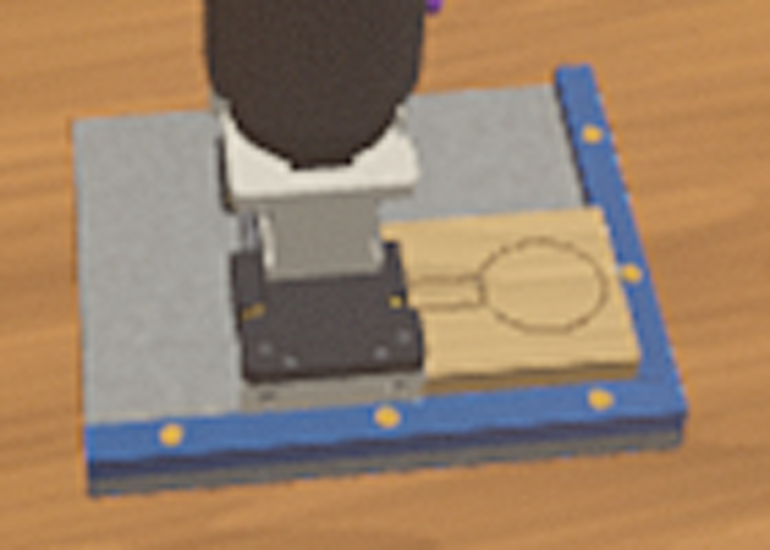

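The blank is seated on the stop (about 8 N, TCP halted). I retract and go back to the near side for a light final press towards the long fence.

Call:
{"method": "apply_moves", "body": {
  "commands": [
    {"grip": 0.66, "slide": [0.012, 0, 0], "roll": 0},
    {"grip": 0.66, "slide": [0.025, 0, -0.02], "roll": 0},
    {"grip": 0.5, "slide": [0.025, 0, -0.07], "roll": 0},
    {"grip": 0.35, "slide": [0.02, -0.02, -0.1], "roll": 10},
    {"grip": 0.2, "slide": [0, -0.04, -0.1], "roll": 20}
  ]
}}

```text
time_s: 26.52
tcp_pos: [0.655, -0.0732, 0.1081]
eef_rot: [-179.7, 0.2, -117.6]
contact_force: [1.1, 0.0, -0.6]
gripper_width: 0.0543
```

```bash
python3 go.py 0.5351 0.0173 0.1 172.75
```

```text
t 26.525 p [ 0.655  -0.0732  0.1081] rot [-179.7     0.22 -117.61] F [ 1.1  0.  -0.6] w 0.0543 j [ 10.6  22.9  -8.9   0.  -57.9 -38.2]
slide -0.0246 0.1482 0.0081 roll 69.64 dist 0.15
```

Call:
{"method": "apply_moves", "body": {
  "commands": [
    {"grip": 0.2, "slide": [-0.005, 0.03, 0], "roll": 10},
    {"grip": 0.2, "slide": [-0.01, 0.06, 0], "roll": 20},
    {"grip": 0.2, "slide": [-0.015, 0.09, 0], "roll": 30},
    {"grip": 0.2, "slide": [-0.02, 0.12, 0], "roll": 40},
    {"grip": 0.2, "slide": [-0.025, 0.148, 0], "roll": 50}
  ]
}}

```text
time_s: 27.15
tcp_pos: [0.5317, 0.0179, 0.1043]
eef_rot: [180.0, 0.0, -167.6]
contact_force: [0.7, 0.9, -0.8]
gripper_width: 0.0698
```

```bash
python3 go.py 0.5351 0.0173 0.1 172.75
```

```text
t 27.15 p [0.5317 0.0179 0.1043] rot [ 1.7997e+02  4.0000e-02 -1.6757e+02] F [ 0.7  0.9 -0.8] w 0.0698 j [  23.    12.2  -25.1   -0.   -52.6 -100.6]
slide -0.0032 -0.0013 0.0043 roll 19.68 dist 0.006
```

Call:
{"method": "apply_moves", "body": {
  "commands": [
    {"grip": 0.2, "slide": [0, 0, 0], "roll": 10},
    {"grip": 0.2, "slide": [0, 0, 0], "roll": 19.7},
    {"grip": 0.2, "slide": [0, 0, 0.03], "roll": 19.7},
    {"grip": 0.2, "slide": [0, 0, 0.06], "roll": 19.7},
    {"grip": 0.2, "slide": [0, 0, 0.06], "roll": 19.7}
  ]
}}

```text
time_s: 27.78
tcp_pos: [0.5308, 0.0167, 0.0426]
eef_rot: [-179.9, -0.2, 173.0]
contact_force: [0.8, -0.2, 0.0]
gripper_width: 0.0705
```

```bash
python3 blank.py b8;python3 go.py 0.5351 0.0173 0.004 172.75
```

```text
t 27.875 p [0.5329 0.0173 0.0449] rot [-1.8000e+02  2.0000e-02  1.7308e+02] F [0.8 0.2 0.7] w 0.0703 j [  23.    16.5  -28.8    0.   -44.6 -119.9]
slide -0.0022 0.0002 0.0409 roll 0.33 dist 0.041
```

View pics/b8_scene.png

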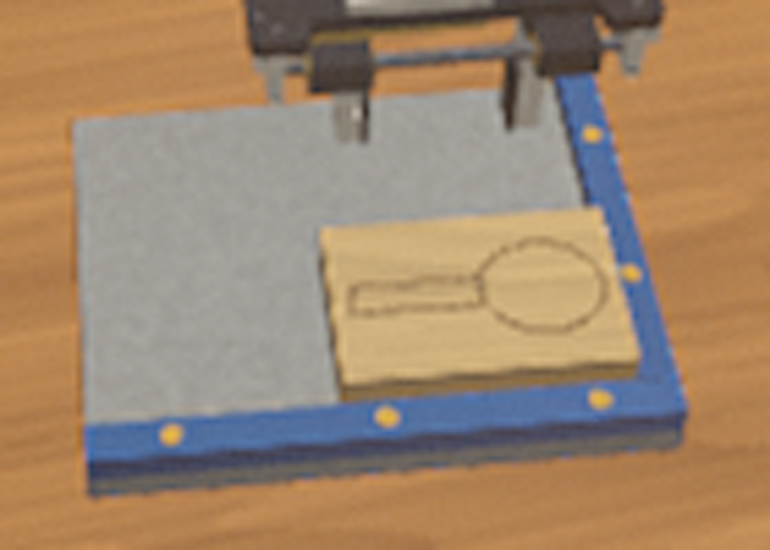

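Call:
{"method": "apply_moves", "body": {
  "commands": [
    {"grip": 0.2, "slide": [0, 0, 0.025], "roll": 0.3},
    {"grip": 0.2, "slide": [0, 0, 0.041], "roll": 0.3},
    {"grip": 0.2, "slide": [-0.01, 0, 0.041], "roll": 0.3},
    {"grip": 0.2, "slide": [-0.022, 0, 0.041], "roll": 0.3},
    {"grip": 0.2, "slide": [-0.031, 0, 0.041], "roll": 0.3}
  ]
}}

```text
time_s: 28.5
tcp_pos: [0.5652, 0.0138, 0.0044]
eef_rot: [180.0, 0.1, 172.8]
contact_force: [0.4, 0.1, 0.3]
gripper_width: 0.0699
```

Call:
{"method": "apply_moves", "body": {
  "commands": [
    {"grip": 0.2, "slide": [-0.002, 0, 0], "roll": 0},
    {"grip": 0.2, "slide": [-0.003, 0, 0], "roll": 0},
    {"grip": 0.2, "slide": [-0.004, 0, 0], "roll": 0},
    {"grip": 0.2, "slide": [-0.004, 0, 0], "roll": 0}
  ]
}}

```text
time_s: 29.0
tcp_pos: [0.5669, 0.0131, 0.0032]
eef_rot: [-180.0, -0.0, 172.8]
contact_force: [-0.7, -0.2, -0.2]
gripper_width: 0.0705
```

```bash
python3 go.py 0.5351 0.0173 0.004 172.75
```

```text
t 29.0 p [0.5669 0.0131 0.0032] rot [-1.8000e+02 -1.0000e-02  1.7277e+02] F [-0.7 -0.2 -0.2] w 0.0705 j [  21.1   22.5  -26.6   -0.   -40.9 -118.3]
slide 0.0321 0.0001 -0.0008 roll 0.02 dist 0.032
```

Call:
{"method": "apply_moves", "body": {
  "commands": [
    {"grip": 0.2, "slide": [-0.001, 0, 0], "roll": 0},
    {"grip": 0.2, "slide": [-0.002, 0, 0], "roll": 0},
    {"grip": 0.2, "slide": [-0.002, 0, 0], "roll": 0}
  ]
}}

```text
time_s: 29.38
tcp_pos: [0.5672, 0.0129, 0.003]
eef_rot: [-180.0, -0.2, 172.8]
contact_force: [-7.3, 3.0, 4.8]
gripper_width: 0.0701
```

```bash
python3 go.py
```

```text
t 29.375 p [0.5672 0.0129 0.003 ] rot [-1.7996e+02 -1.7000e-01  1.7276e+02] F [-7.3  3.   4.8] w 0.0701 j [ 2.100e+01  2.260e+01 -2.640e+01 -1.000e-01 -4.110e+01 -1.182e+02]
```

The TCP stops at once and force rises to 8 N: the blank was already against the fence. I retreat and inspect everything.

Call:
{"method": "apply_moves", "body": {
  "commands": [
    {"grip": 0.2, "slide": [0.015, 0, 0], "roll": 0},
    {"grip": 0.2, "slide": [0.04, 0, 0], "roll": 0},
    {"grip": 0.2, "slide": [0.06, 0, -0.05], "roll": 0},
    {"grip": 0.2, "slide": [0.08, 0, -0.1], "roll": 0},
    {"grip": 0.2, "slide": [0.1, 0.03, -0.15], "roll": 0}
  ]
}}

```text
time_s: 30.0
tcp_pos: [0.4722, 0.0545, 0.1546]
eef_rot: [180.0, 0.0, 172.7]
contact_force: [1.6, 1.2, 0.1]
gripper_width: 0.0703
```

Call:
{"method": "apply_moves", "body": {
  "commands": [
    {"grip": 0.2, "slide": [0, 0.05, -0.03], "roll": 0},
    {"grip": 0.2, "slide": [0.01, 0.1, -0.06], "roll": 0},
    {"grip": 0.2, "slide": [0.02, 0.15, -0.1], "roll": 0},
    {"grip": 0.2, "slide": [0.03, 0.2, -0.12], "roll": 0},
    {"grip": 0.2, "slide": [0.03, 0.2, -0.12], "roll": 0}
  ]
}}

```text
time_s: 30.62
tcp_pos: [0.469, 0.2608, 0.2745]
eef_rot: [179.8, 0.1, 173.0]
contact_force: [0.4, 0.3, 0.4]
gripper_width: 0.0703
```

```bash
python3 look.py e1; python3 blank.py e1b; python3 go.py; python3 - <<'E'
from h import *
for n in("scene","top"): cv2.imwrite(f'pics/full_{n}.png',np.load(f'cap_{n}.npz')['im'][:,:,::-1])
E
python3 bfit.py scene
```

```text
t 30.825 p [0.4686 0.2565 0.2725] rot [-1.7996e+02 -4.0000e-02  1.7274e+02] F [-0.2  0.3 -0.4] w 0.0701 j [  49.7    5.   -10.6   -0.   -74.5 -147. ]
scene blank [0.6199 0.0117] -7.72 err 0.128 local mm [39.9 50.2] (home 45,50) dyaw -0.47 1709
```

View pics/full_top.png

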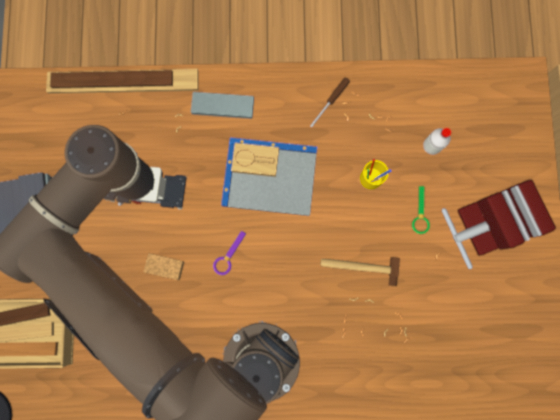

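View pics/full_scene.png

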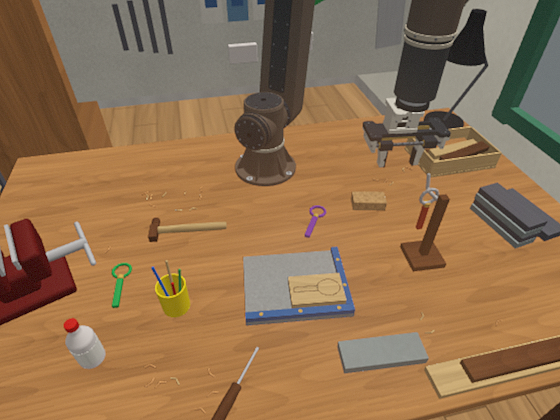

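View pics/e1b_scene.png

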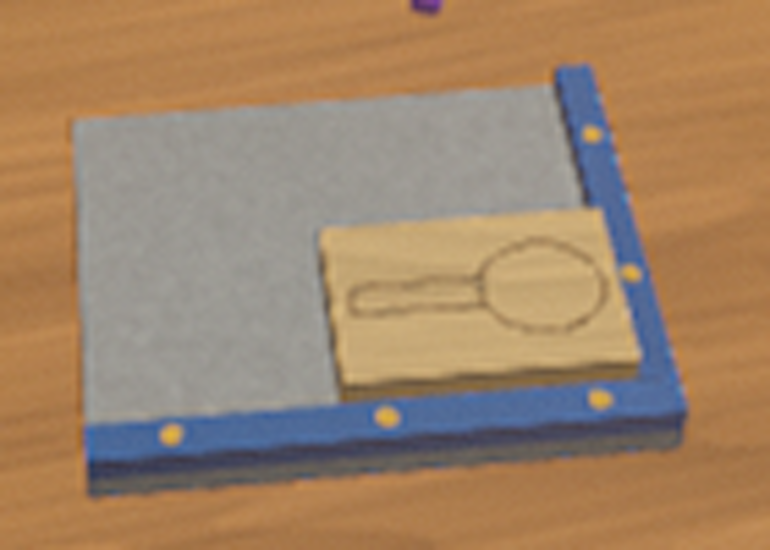

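```bash
python3 - <<'E'
from fitall import *
from bfit import JP
c,s=np.cos(JP[2]),np.sin(JP[2])
for n in("scene","top"):
    im=np.load(f'cap_{n}.npz')['im'];roi=ROI[n];v0,v1,u0,u1=roi
    h=cv2.cvtColor(im,cv2.COLOR_RGB2HSV).astype(int);H,Sa=h[...,0],h[...,1]
    J=render(n,[box(-.11,.11,-.14,.14,0,.048)],JP,None,roi)>.5
    R=render(n,[box(-.05,.1,-.05,.13,.02,.048)],JP,None,roi)>.5
    m=((H>8)&(H<26)&(Sa>60))[v0:v1,u0:u1]&R
    m=cv2.morphologyEx(m.astype(np.uint8),cv2.MORPH_OPEN,np.ones((3,3)))
    k,lab,st,_=cv2.connectedComponentsWithStats(m);M=cv2.morphologyEx((lab==1+np.argmax(st[1:,4])).astype(np.uint8),cv2.MORPH_CLOSE,np.ones((5,5))).astype(float)
    fen=render(n,[box(.09,.11,-.14,.14,0,.032),box(-.11,.11,.12,.14,0,.032)],JP,None,roi)
    T=[box(-.045,.045,-.07,.07,.048,.048)];B=[box(-.045,.045,-.07,.07,.018,.048)]
    def mod(p):
        t=render(n,T,p,None,roi);b=render(n,B,p,None,roi);return np.maximum(t,b*(1-fen))
    hp=JP[:2]+[c*.045-s*.05,s*.045+c*.05];hp=np.array([*hp,JP[2]])
    F=lambda p:np.abs(mod(p)-M).sum()/M.sum()
    p,e=nm(F,hp,(.004,.004,.03));dx=p[:2]-JP[:2]
    print(n,'fit',p[:2].round(4),'local',(np.array([c*dx[0]+s*dx[1],-s*dx[0]+c*dx[1]])*1000).round(1),'dyaw',np.degrees(p[2]-JP[2]).round(2),'err',round(e,3),'err at home',round(F(hp),3))
    f=np.load(f'cap_{n}.npz');P,u,v=cloud(n,f['d']);mm=np.zeros((420,560),bool);mm[v0:v1,u0:u1]=render(n,[box(-.04,.04,-.065,.065,.048,.048)],hp,None,roi)>.9
    P,_,_=cloud(n,f['d'],mm);A=np.c_[P[:,:2]-P[:,:2].mean(0),np.ones(len(P))];print(' top plane',np.linalg.lstsq(A,P[:,2],rcond=None)[0].round(4))
    big=cv2.resize(np.ascontiguousarray(im[v0:v1,u0:u1]),None,fx=6,fy=6,interpolation=cv2.INTER_CUBIC)
    q=np.array([[x,y,.048] for x,y in((-.045,-.07),(.045,-.07),(.045,.07),(-.045,.07))]);q=((pix(n,place(q,hp))-[u0,v0]+.5)*6).round().astype(np.int32)
    cv2.polylines(big,[q],True,(255,0,255),1);cv2.imwrite(f'pics/home_{n}.png',big[:,:,::-1])
E
```

```text
scene fit [0.6265 0.0106] local [46.6 49.8] dyaw -0.36 err 0.037 err at home 0.045
 top plane [0.0033 0.0001 0.0482]
top fit [0.6237 0.0102] local [43.8 49.1] dyaw -0.52 err 0.054 err at home 0.062
 top plane [-0.002   0.0001  0.0476]
```

View pics/home_top.png

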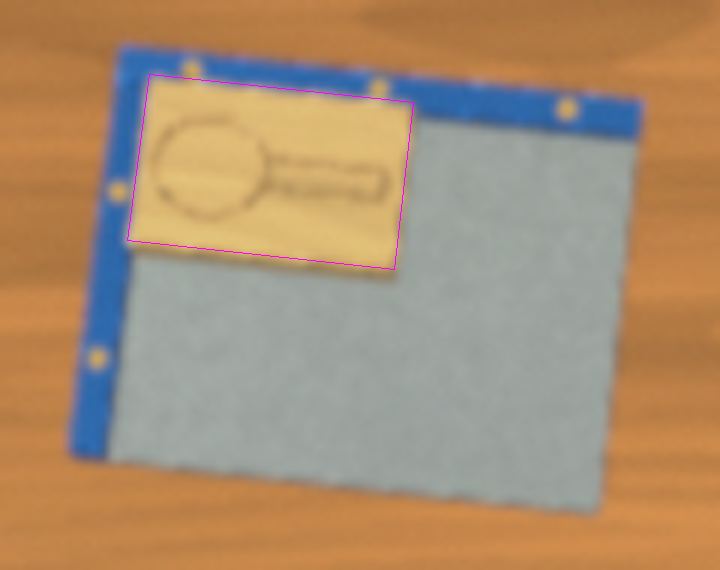

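View pics/home_scene.png

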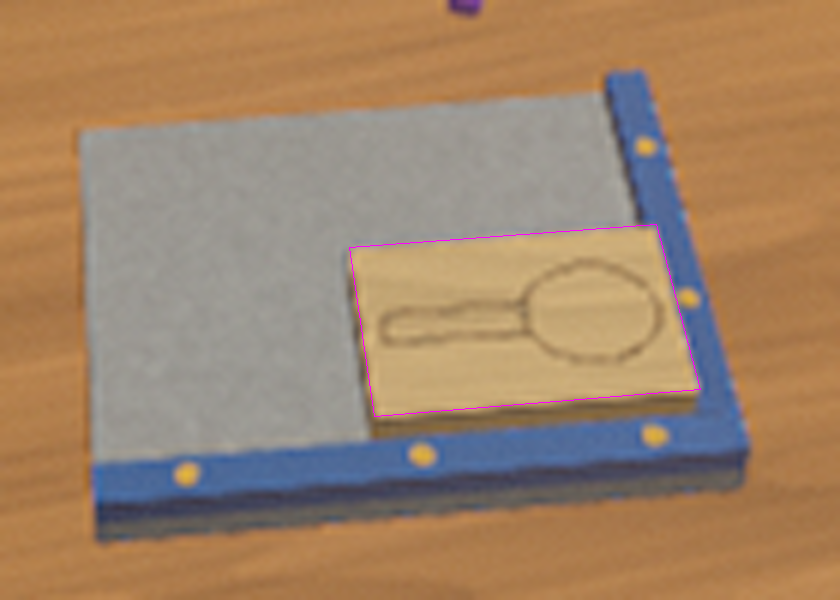

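View pics/e1_scene.png

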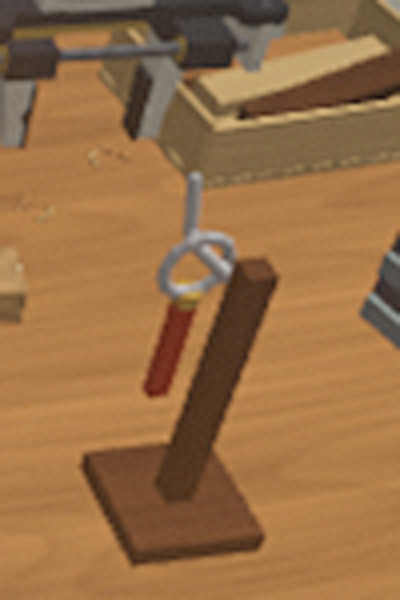

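The cameras bracket home: local (46.6, 49.8) and (43.8, 49.1) against (45, 50), lying flat at z 0.048. Both hint at about 0.4° of skew, though, and the gauge still swings. There is time, so I press again with shut fingers at the face's centre, letting the fence itself square the blank.

Call:
{"method": "apply_moves", "body": {
  "commands": [
    {"grip": 1, "slide": [-0.013, -0.05, 0.02], "roll": 0},
    {"grip": 1, "slide": [-0.026, -0.1, 0.05], "roll": 0},
    {"grip": 1, "slide": [-0.036, -0.15, 0.09], "roll": 0},
    {"grip": 1, "slide": [-0.036, -0.2, 0.13], "roll": 0},
    {"grip": 1, "slide": [-0.036, -0.235, 0.17], "roll": 0}
  ]
}}

```text
time_s: 31.45
tcp_pos: [0.4742, 0.0168, 0.1021]
eef_rot: [180.0, 0.0, 172.6]
contact_force: [2.1, 0.4, -0.4]
gripper_width: 0.0256
```

```bash
python3 go.py 0.5357 0.0223 0.004 172.75
```

```text
t 31.45 p [0.4742 0.0168 0.1021] rot [1.7999e+02 3.0000e-02 1.7264e+02] F [ 2.1  0.4 -0.4] w 0.0256 j [  25.9    7.1  -32.1    0.   -50.8 -123.2]
slide -0.0603 0.0133 0.0981 roll -0.11 dist 0.116
```

Call:
{"method": "apply_moves", "body": {
  "commands": [
    {"grip": 1, "slide": [-0.02, 0.013, 0.03], "roll": 0},
    {"grip": 1, "slide": [-0.045, 0.013, 0.06], "roll": 0},
    {"grip": 1, "slide": [-0.055, 0.013, 0.085], "roll": 0},
    {"grip": 1, "slide": [-0.06, 0.013, 0.098], "roll": 0},
    {"grip": 1, "slide": [-0.06, 0.013, 0.098], "roll": 0}
  ]
}}

```text
time_s: 32.08
tcp_pos: [0.5355, 0.0241, 0.0044]
eef_rot: [-179.9, -0.1, 172.7]
contact_force: [0.3, -0.0, 0.5]
gripper_width: 0.0001
```

```bash
python3 blank.py c1; python3 go.py 0.5357 0.0223 0.004 172.75
```

```text
t 32.175 p [0.5363 0.0249 0.0059] rot [1.7999e+02 3.0000e-02 1.7276e+02] F [-1.1  0.3 -0.3] w 0.0004 j [  23.6   20.   -30.4    0.   -39.6 -120.9]
slide 0.0003 -0.0027 0.0019 roll 0.01 dist 0.003
```

View pics/c1_scene.png

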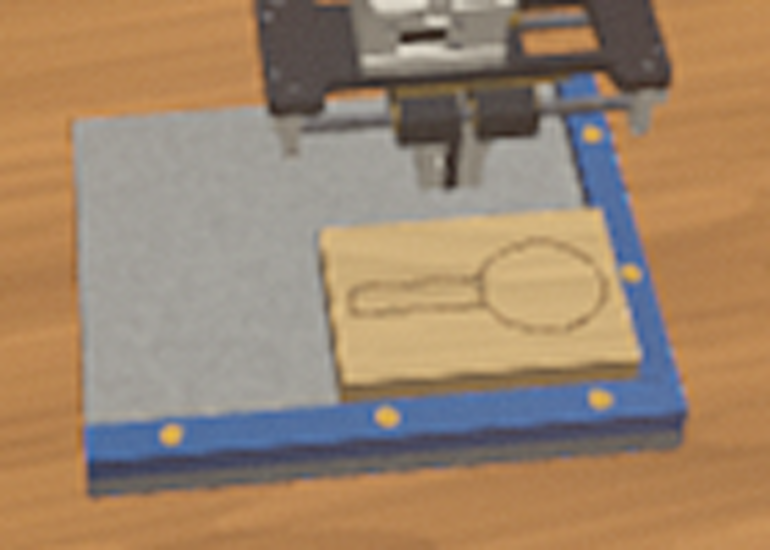

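Call:
{"method": "apply_moves", "body": {
  "commands": [
    {"grip": 1, "slide": [-0.012, -0.003, 0.002], "roll": 0},
    {"grip": 1, "slide": [-0.024, -0.003, 0.002], "roll": 0},
    {"grip": 1, "slide": [-0.03, -0.003, 0.002], "roll": 0},
    {"grip": 1, "slide": [-0.032, -0.003, 0.002], "roll": 0},
    {"grip": 1, "slide": [-0.033, -0.003, 0.002], "roll": 0}
  ]
}}

```text
time_s: 32.8
tcp_pos: [0.5679, 0.0179, 0.0029]
eef_rot: [-180.0, -0.1, 172.7]
contact_force: [-4.8, 2.7, 3.6]
gripper_width: 0.0005
```

Call:
{"method": "apply_moves", "body": {
  "commands": [
    {"grip": 1, "slide": [-0.001, 0, 0], "roll": 0},
    {"grip": 1, "slide": [-0.002, 0, 0], "roll": 0},
    {"grip": 1, "slide": [-0.002, 0, 0], "roll": 0}
  ]
}}

```text
time_s: 33.17
tcp_pos: [0.5678, 0.0178, 0.0029]
eef_rot: [-180.0, -0.2, 172.7]
contact_force: [-10.4, 5.7, 8.1]
gripper_width: 0.0003
```

```bash
python3 go.py
```

```text
t 33.175 p [0.5678 0.0178 0.0029] rot [-179.95   -0.25  172.74] F [-10.4   5.7   8.1] w 0.0003 j [ 2.150e+01  2.270e+01 -2.620e+01 -1.000e-01 -4.130e+01 -1.186e+02]
```

Call:
{"method": "apply_moves", "body": {
  "commands": [
    {"grip": 1, "slide": [0.015, 0, 0], "roll": 0},
    {"grip": 1, "slide": [0.03, 0, -0.03], "roll": 0},
    {"grip": 1, "slide": [0.03, -0.02, -0.08], "roll": 0},
    {"grip": 1, "slide": [0.03, -0.06, -0.1], "roll": -10},
    {"grip": 1, "slide": [0.03, -0.1, -0.1], "roll": -20}
  ]
}}

```text
time_s: 33.8
tcp_pos: [0.5293, -0.0782, 0.1055]
eef_rot: [-180.0, 0.3, -166.8]
contact_force: [0.3, 0.3, 0.2]
gripper_width: 0.0003
```

```bash
python3 go.py 0.6104 -0.1032 0.1 -97.25
```

```text
t 33.8 p [ 0.5293 -0.0782  0.1055] rot [-179.97    0.29 -166.83] F [0.3 0.3 0.2] w 0.0003 j [ 12.6  12.3 -24.9   0.  -52.5 -89.5]
slide -0.0733 -0.0428 0.0055 roll -69.58 dist 0.085
```

Call:
{"method": "apply_moves", "body": {
  "commands": [
    {"grip": 1, "slide": [-0.015, -0.009, 0], "roll": -10},
    {"grip": 1, "slide": [-0.03, -0.018, 0], "roll": -20},
    {"grip": 1, "slide": [-0.044, -0.026, 0], "roll": -30},
    {"grip": 1, "slide": [-0.059, -0.035, 0], "roll": -40},
    {"grip": 1, "slide": [-0.073, -0.043, 0], "roll": -50}
  ]
}}

```text
time_s: 34.42
tcp_pos: [0.6092, -0.1036, 0.1031]
eef_rot: [-180.0, 0.0, -116.9]
contact_force: [0.5, -1.0, -0.6]
gripper_width: 0.0003
```

Call:
{"method": "apply_moves", "body": {
  "commands": [
    {"grip": 1, "slide": [0, 0, 0], "roll": -10},
    {"grip": 1, "slide": [0, 0, 0.02], "roll": -19.6},
    {"grip": 1, "slide": [0, 0, 0.05], "roll": -19.6},
    {"grip": 1, "slide": [0, 0, 0.05], "roll": -19.6}
  ]
}}

```text
time_s: 34.92
tcp_pos: [0.6069, -0.1035, 0.0511]
eef_rot: [179.8, -0.1, -97.7]
contact_force: [-0.4, -0.9, 1.1]
gripper_width: 0.0003
```

```bash
python3 go.py 0.6104 -0.1032 0.004 -97.25
```

```text
t 34.925 p [ 0.6069 -0.1035  0.0511] rot [ 1.7976e+02 -5.0000e-02 -9.7660e+01] F [-0.4 -0.9  1.1] w 0.0003 j [  8.5  22.9 -17.6  -0.  -49.8 -16.1]
slide -0.0008 -0.0035 0.0471 roll -0.41 dist 0.047
```

Call:
{"method": "apply_moves", "body": {
  "commands": [
    {"grip": 1, "slide": [0, -0.002, 0.03], "roll": -0.3},
    {"grip": 1, "slide": [0, -0.002, 0.047], "roll": -0.3},
    {"grip": 1, "slide": [0, -0.002, 0.048], "roll": -0.3},
    {"grip": 1, "slide": [-0.012, -0.002, 0.048], "roll": -0.3},
    {"grip": 1, "slide": [-0.022, -0.002, 0.048], "roll": -0.3}
  ]
}}

```text
time_s: 35.55
tcp_pos: [0.6149, -0.0811, 0.0063]
eef_rot: [-179.9, 0.0, -97.3]
contact_force: [0.7, -0.0, 0.4]
gripper_width: 0.0005
```

```bash
python3 go.py 0.6104 -0.1032 0.004 -97.25
```

```text
t 35.55 p [ 0.6149 -0.0811  0.0063] rot [-1.799e+02  2.000e-02 -9.733e+01] F [ 0.7 -0.   0.4] w 0.0005 j [ 10.5  26.1 -19.5   0.  -44.2 -17.8]
slide 0.0225 0.0016 0.0023 roll -0.08 dist 0.023
```

Call:
{"method": "apply_moves", "body": {
  "commands": [
    {"grip": 1, "slide": [-0.005, 0, 0.002], "roll": 0},
    {"grip": 1, "slide": [-0.009, 0, 0.002], "roll": 0},
    {"grip": 1, "slide": [-0.011, 0, 0.002], "roll": 0},
    {"grip": 1, "slide": [-0.012, 0, 0.002], "roll": 0},
    {"grip": 1, "slide": [-0.012, 0, 0.002], "roll": 0}
  ]
}}

```text
time_s: 36.17
tcp_pos: [0.6155, -0.0702, 0.0032]
eef_rot: [180.0, -0.0, -97.3]
contact_force: [0.4, -0.1, -0.2]
gripper_width: 0.0009
```

Call:
{"method": "apply_moves", "body": {
  "commands": [
    {"grip": 1, "slide": [-0.001, 0, 0], "roll": 0},
    {"grip": 1, "slide": [-0.002, 0, 0], "roll": 0},
    {"grip": 1, "slide": [-0.002, 0, 0], "roll": 0}
  ]
}}

```text
time_s: 36.55
tcp_pos: [0.6155, -0.0691, 0.0032]
eef_rot: [180.0, -0.1, -97.3]
contact_force: [-0.5, -4.8, 0.4]
gripper_width: 0.0002
```

```bash
python3 go.py
```

```text
t 36.55 p [ 0.6155 -0.0691  0.0032] rot [ 1.7997e+02 -6.0000e-02 -9.7350e+01] F [-0.5 -4.8  0.4] w 0.0002 j [ 11.7  26.4 -19.7   0.1 -44.  -19.1]
```

Call:
{"method": "apply_moves", "body": {
  "commands": [
    {"grip": 1, "slide": [-0.001, 0, 0], "roll": 0},
    {"grip": 1, "slide": [-0.001, 0, 0], "roll": 0}
  ]
}}

```text
time_s: 36.8
tcp_pos: [0.6155, -0.069, 0.0033]
eef_rot: [180.0, -0.1, -97.4]
contact_force: [1.1, -10.4, 0.3]
gripper_width: 0.0003
```

Call:
{"method": "apply_moves", "body": {
  "commands": [
    {"grip": 1, "slide": [0.01, 0, 0], "roll": 0},
    {"grip": 1, "slide": [0.03, 0, 0], "roll": 0},
    {"grip": 1, "slide": [0.03, 0, -0.05], "roll": 0},
    {"grip": 1, "slide": [0.03, 0.02, -0.1], "roll": 0},
    {"grip": 1, "slide": [0.03, 0.06, -0.14], "roll": 0}
  ]
}}

```text
time_s: 37.42
tcp_pos: [0.553, -0.0901, 0.1449]
eef_rot: [-179.9, 0.0, -97.4]
contact_force: [0.5, 1.1, 0.9]
gripper_width: 0.0003
```

Call:
{"method": "apply_moves", "body": {
  "commands": [
    {"grip": 1, "slide": [0, 0.05, -0.02], "roll": 0},
    {"grip": 1, "slide": [0.01, 0.1, -0.05], "roll": 0},
    {"grip": 1, "slide": [0.03, 0.13, -0.06], "roll": 0},
    {"grip": 1, "slide": [0.07, 0.13, -0.06], "roll": 0},
    {"grip": 1, "slide": [0.1, 0.13, -0.06], "roll": 0}
  ]
}}

```text
time_s: 38.05
tcp_pos: [0.4102, -0.1732, 0.204]
eef_rot: [-179.9, 0.0, -97.3]
contact_force: [0.2, -0.4, -0.6]
gripper_width: -0.0
```

```bash
python3 look.py k1; python3 blank.py k1b; python3 go.py; cat > homefit.py <<'E'
from fitall import *
from bfit import JP
c,s=np.cos(JP[2]),np.sin(JP[2])
for n in("scene","top"):
    im=np.load(f'cap_{n}.npz')['im'];roi=ROI[n];v0,v1,u0,u1=roi
    h=cv2.cvtColor(im,cv2.COLOR_RGB2HSV).astype(int);H,Sa=h[...,0],h[...,1]
    R=render(n,[box(-.05,.1,-.05,.13,.02,.048)],JP,None,roi)>.5
    m=((H>8)&(H<26)&(Sa>60))[v0:v1,u0:u1]&R
    m=cv2.morphologyEx(m.astype(np.uint8),cv2.MORPH_OPEN,np.ones((3,3)))
    k,lab,st,_=cv2.connectedComponentsWithStats(m);M=cv2.morphologyEx((lab==1+np.argmax(st[1:,4])).astype(np.uint8),cv2.MORPH_CLOSE,np.ones((5,5))).astype(float)
    fen=render(n,[box(.09,.11,-.14,.14,0,.032),box(-.11,.11,.12,.14,0,.032)],JP,None,roi)
    T=[box(-.045,.045,-.07,.07,.048,.048)];B=[box(-.045,.045,-.07,.07,.018,.048)]
    def mod(p):
        t=render(n,T,p,None,roi);b=render(n,B,p,None,roi);return np.maximum(t,b*(1-fen))
    hp=JP[:2]+[c*.045-s*.05,s*.045+c*.05];hp=np.array([*hp,JP[2]])
    F=lambda p:np.abs(mod(p)-M).sum()/M.sum()
    p,e=nm(F,hp,(.004,.004,.03));dx=p[:2]-JP[:2]
    print(n,'local',(np.array([c*dx[0]+s*dx[1],-s*dx[0]+c*dx[1]])*1000).round(1),'dyaw',np.degrees(p[2]-JP[2]).round(2),'err',round(e,3),round(F(hp),3))
    sil,_,_=silh(n,im)
    mm=np.maximum(sil[v0:v1,u0:u1],M>0).astype(np.uint8);full=np.zeros(sil.shape,bool);full[v0:v1,u0:u1]=mm>0
    J2=JIG+[place(box(-.045,.045,-.07,.07,.018,.048),[.045,.05,0])]
    pj,ej=fit(n,J2,full,JP,roi);print('   jig refit',pj[:2].round(4),np.degrees(pj[2]).round(2),round(ej,3))
E
python3 homefit.py
```

```text
t 38.25 p [ 0.4104 -0.1725  0.2032] rot [-1.7999e+02  2.0000e-02 -9.7460e+01] F [-0.1  0.6 -0.5] w 0.0008 j [  2.7  -1.8 -26.8  -0.  -65.  -10.1]
scene local [46.5 49.8] dyaw -0.34 err 0.035 0.043
   jig refit [ 0.5739 -0.033 ] -7.26 0.02
top local [41.8 49. ] dyaw -0.15 err 0.206 0.233
   jig refit [ 0.5693 -0.0339] -6.0 0.288
```

View pics/k1_scene.png

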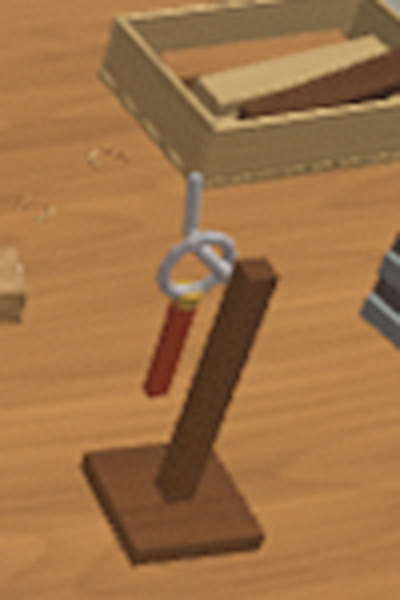

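View pics/k1b_scene.png

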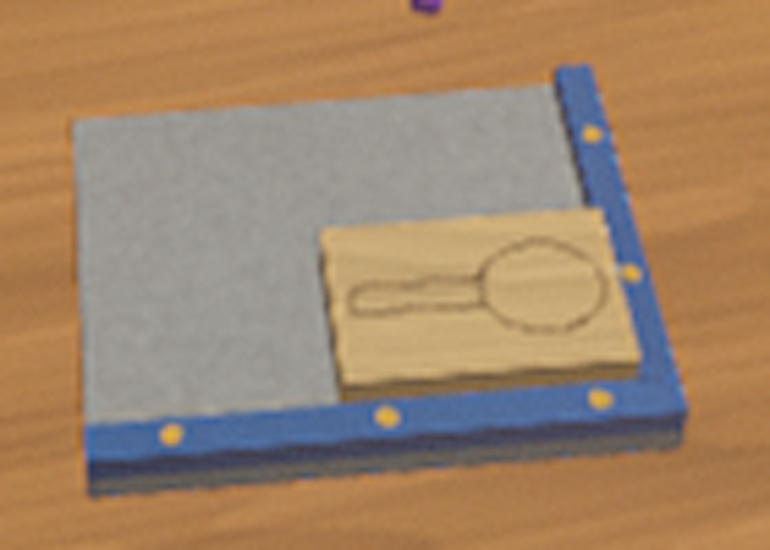

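View pics/k1_top.png

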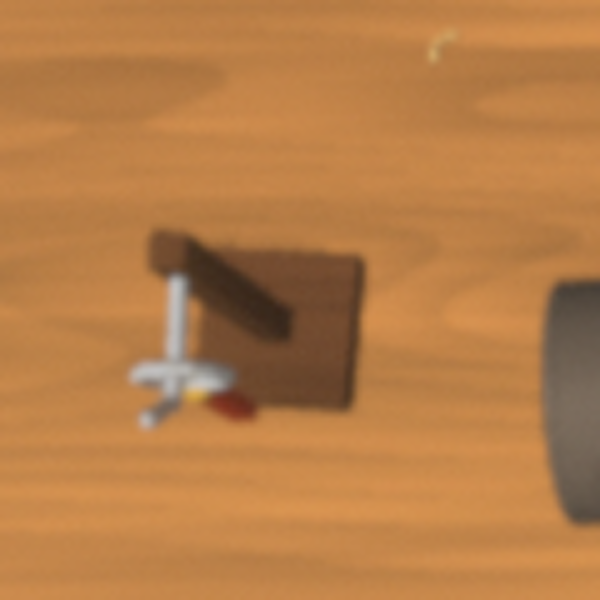

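The gauge hangs still, in the same place as 7 s earlier. The second press left the blank's fit unchanged to 0.1 mm, so the remaining 0.3° is most likely measurement bias. I check that mallet and cork have not moved, then hand in.

```bash
python3 - <<'E'
from h import *
a=np.load('cap0_scene.npz')['im'].astype(int);im,d=capture('scene');b=im.astype(int)
D=np.abs(a-b).max(2)
for k,(u0,v0,u1,v1) in dict(mallet=(140,210,235,250),cork=(345,185,392,216),purple=(298,198,332,242),green=(105,258,138,312),pot=(145,255,195,320)).items(): print(k,'changed px',(D[v0:v1,u0:u1]>40).sum())
s=get_state();print(s['time_s'],s['tcp_pos'],s['contact_force'],np.abs(s['qd']).max())
print(close_job())
E
```

```text
mallet changed px 0
cork changed px 0
purple changed px 0
green changed px 0
pot changed px 0
38.3 [ 0.41056299 -0.17206495  0.20314303] [-0.74809004  0.34004766 -0.11802925] 1.1893150338761314
the job is handed in; nothing more can be done
None
```

The red gauge hangs by its ring on the stand's hook, and the blank lies flat in the jig's corner. I handed the job in at 38.3 s, inside the 72 s limit, with the arm clear of everything.

**What I did**
- **Gauge:** I gripped it by the handle, laid the ring over the hook's upturned tip, let it droop about 45° in a light grip, and released it. It hung in the same place in pictures about 7 s apart.
- **Blank:** I pushed it square against the long fence, then against the short stop, then pressed once more against each. The tool stopped dead at about 8–12 N each time.

**Last checks**
- **Blank position:** the scene camera gave local (46.5, 49.8) mm against home (45, 50), turned by -0.3°. An earlier clear top view gave (43.8, 49.1) mm and -0.5°. The cameras disagree by about 3 mm in x, on either side of home. The second presses left the scene reading unchanged, so I take the leftover offset and skew as measurement error.
- **Top camera:** its last fit was useless because the arm blocked its view.
- **Flatness:** measured before the last presses, the blank's top lay level at 48 mm.
- **Other things:** the scene picture showed no change at the mallet, cork block, pot or the green and purple look-alikes.

**What went wrong on the way:** the first grasp closed on nothing. The real fingertips sit about 23 mm above the reported tool position; I measured this in the pictures and corrected for it.

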